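# Stand the pillar candles on their glass dishes

### The arm

A 6-joint arm with a two-finger parallel gripper is mounted at the origin on the work surface. World frame = base frame: x ahead of the robot, y to its left, z up, the work surface at z = 0. Lengths are in m, angles in rad, forces in N, time in s.
With the tool pointing down it reaches from about 0.375 to 0.9 m from the base axis. Payload 3.1 kg.
Tool frame: the origin (TCP) lies between the finger pads; the fingertips stand robot.tip_extent ahead of it and the grasp point (between the pads) lies 3 mm ahead of it (robot.tip_extent is the distance from the TCP to the fingertips, in m); z points along the fingers, x is the direction in which the jaws open and shut, and the axes are right-handed (so a half turn about z gives the same grasp; the last joint's range is limited). The gripper opens to 87 mm and grips with 3 to 60 N. Pads are 19 mm wide; open, the fingers measure 117 mm over their backs; the gripper's body (75 mm by 190 mm) begins 51 mm behind the grasp point.
Start: joints at [1.117, 0.527, 1.433, -0, 1.181, -0.178], TCP at [0.17, 0.601, 0.245] pointing down, gripper open.
Joint ranges: [-3.08, 3.08], [-0.75, 2.2], [0.22, 2.44], [-1.43, 4.57], [0, 2.65], [-2.85, 2.85]. Speed limits (rad/s): [2.79, 2.79, 3.14, 3.14, 3.14, 3.14].

### API

Orientations are given as a unit quaternion [x, y, z, w].
In Python, from rig import robot, cams gives the robot as it stands.
- The arm moves only by the tool carry_out, never from a script. Its argument "steps" is a list of rows, each a list of 3 entries, a list of its own where there are three numbers: the shift along the world's x, y, z in cm, then the turn about the world's z in degrees, then the closure, from 0 (fully open) to 1 (shut). In form: [[[dx, dy, dz], spin, fingers], ...]. A call has 1 to 10 rows; each row shifts and turns the pose as measured when the row begins; what a row does not reach is not made up. A row lasts 1/10 s, in which the tool goes at most 50 mm and 8.59 degrees, less where a joint would pass 70% of its speed; a pose out of reach is approached as far as the arm can. A call with a gripper value outside its range is refused whole. The fingers move at their own pace and stop on an object; "squeeze" is the grip in N (left out, the last holds). Time passes only in rows, so rows that do not move let the fingers close. It gives the time, the measured TCP pose, the force and the opening at its end, in the units of the state.
- robot.get_obs(): the state, without advancing time (a new reading comes with each control period).
- cams.camera(name): name is "scene" or "side" or "wrist"; returns a dict with "pixels" (420x560x3 uint8, red, green, blue), "fx", "fy", "cx", "cy" (pixels), "eye" and "rotation" of the camera in the world. Camera axes: x right, y up, looking along -z (the intrinsics and any distortion apply to the point x, -y, -z); pixel columns grow to the right and rows downward; lengths in m; the calibration is good to about 2 mm. A picture is of the moment at which its call begins. There is no depth.
- robot.hand_in(): hands the job in, once; it reports no verdict.
The state is a dict: "time": time; "q": joint angles; "joint_velocities": joint speeds; "joint_torque": joint torques, N m; "position": TCP position; "tool_rot": TCP orientation; "ft_force": force on the tool from outside, world axes, zero at the start; "moment": the same for the moment, N m; "grip_width": finger opening in m.
Only numpy, scipy, OpenCV 4.12 (cv2) and the standard library are available. Lean on these libraries where they do the work, as an engineer would, in place of code of your own. Each camera call takes 0.05 s, during which the arm holds its last target. There are 200 camera calls.

### The job

Stand each of the four pillar candles upright in the middle of the glass dish made for it: the square candle on the square dish with its sides in line with the dish's sides, and the small, medium and large round candles on the small, medium and large round dishes. Set them down gently and let go. Leave the dishes where they stand and do not disturb the mug or the remote control.

Things in the scene. Friction and masses are not known exactly. Their poses are not given: they have to be found in the camera images.
- candle_small: The smallest of the three round pillar candles: plain cream wax, a solid upright cylinder of diameter 40 mm and height 65 mm, with a thin black wick (8 mm, soft, no obstacle) in the middle of its top. Loose, about 75 g. Origin: centre of its underside; z up. Stands upright on the table at the start.
- candle_medium: The middle one of the three round pillar candles: plain cream wax, a solid upright cylinder of diameter 50 mm and height 80 mm, with a thin black wick (8 mm, soft, no obstacle) in the middle of its top. Loose, about 140 g. Origin: centre of its underside; z up. Stands upright on the table at the start.
- candle_large: The largest of the three round pillar candles: plain cream wax, a solid upright cylinder of diameter 60 mm and height 90 mm, with a thin black wick (8 mm, soft, no obstacle) in the middle of its top. Loose, about 230 g. Origin: centre of its underside; z up. Stands upright on the table at the start.
- candle_square: The only square pillar candle: plain cream wax, 50 x 50 mm and 70 mm high, with a thin black wick (8 mm, soft, no obstacle) in the middle of its top. Loose, about 160 g. Origin: centre of its underside; x and y normal to its side faces, z up. Stands upright on the table at the start.
- dish_small: The smallest of the three round dishes: shallow pale green glass, outer diameter 80 mm, 12 mm high, straight rim 4 mm thick (inner diameter 72 mm), flat inner floor 5 mm above its underside. It is loose and stands on the table. Origin: centre of its underside; z up.
- dish_medium: The middle one of the three round dishes: shallow pale green glass, outer diameter 100 mm, 12 mm high, straight rim 4 mm thick (inner diameter 92 mm), flat inner floor 5 mm above its underside. It is loose and stands on the table. Origin: centre of its underside; z up.
- dish_large: The largest of the three round dishes: shallow pale green glass, outer diameter 120 mm, 12 mm high, straight rim 4 mm thick (inner diameter 112 mm), flat inner floor 5 mm above its underside. It is loose and stands on the table. Origin: centre of its underside; z up.
- dish_square: The only square dish: shallow pale green glass, outer 100 x 100 mm, 12 mm high, rim 5 mm thick (inner 90 x 90 mm), flat inner floor 5 mm above its underside. It is loose and stands on the table. Origin: centre of its underside; x and y normal to its sides, z up.
- mug: A blue ceramic mug, 76 mm across the rim and 85 mm high, with a handle on its own +y side. Loose; it is to be left alone. Origin: centre of its underside; z up.
- remote: A black television remote control lying flat near the far edge of the table, 170 x 44 x 18 mm, long along its own x. Loose; it is to be left alone. Origin: centre of its underside.
Not all that is in view belongs to the job. Leave any pink look-alike of the dish_medium alone.

How it is judged:
By the outcome, as a careful person would: the job done as asked, in the order asked, and still so for the second after the job is handed in, with the robot touching nothing.
It also fails if it takes over 128 s, if anything falls off the work surface, if the arm or the gripper's body presses on something with over 40 N, if the wrist force passes 120 N, or if a joint passes its speed limit or range.

## Working session

There is one attempt and no reset: what is moved stays moved. The work goes in short steps, Python scripts to look and compute and a tool call to move; the robot and the scene stay as the last step left them, time stands still between calls to the robot, and variables do not carry over. Pictures are saved under pics/ and viewed, about 12 in all and at most 16, crops included, and the job is handed in when it is done.

Besides the shell and the picture viewer there is one more tool, called after "Request:" in YAML: its name, and indented under it one key for each argument. carry_out: Moves the arm, as the interface text tells. Its arguments: {"type":"object","properties":{"steps":{"type":"array"},"squeeze":{"type":"number"}},"required":["steps"]}

```bash
ls; mkdir -p pics; cat > h.py <<'E'
import numpy as np, cv2
from rig import robot, cams
def snap(n,f):
    c=cams.camera(n); cv2.imwrite('pics/'+f,c['pixels'][:,:,::-1]); np.save('pics/'+f[:-4]+'.npy',c,allow_pickle=True); return c
def load(f): return np.load('pics/'+f+'.npy',allow_pickle=True).item()
def ray(c,u,v):
    d=np.array([(u-c['cx'])/c['fx'],-(v-c['cy'])/c['fy'],-1.]); return np.array(c['eye']),np.array(c['rotation'])@d
def onz(c,u,v,z):
    e,d=ray(c,u,v); return e+d*(z-e[2])/d[2]
def proj(c,p):
    q=np.array(c['rotation']).T@(np.array(p)-c['eye']); return c['cx']+c['fx']*q[0]/-q[2], c['cy']-c['fy']*q[1]/-q[2]
E
python3 - <<'E'
from h import *
for n in ('scene','side','wrist'):
    c=snap(n,n+'0.png'); print(n,{k:(np.round(v,3).tolist() if k!='pixels' else '') for k,v in c.items()})
print(robot.tip_extent, robot.get_obs())
a=[cv2.imread(f'pics/{n}0.png') for n in ('scene','side')]
E
```

```text
pics
scene {'pixels': '', 'fx': 494.412, 'fy': 494.412, 'cx': 276.959, 'cy': 202.14, 'eye': [1.031, 0.767, 0.926], 'rotation': [0.119, 0.37, 0.884, 0.26]}
side {'pixels': '', 'fx': 487.668, 'fy': 487.668, 'cx': 281.491, 'cy': 200.86, 'eye': [0.146, -0.964, 0.663], 'rotation': [0.48, -0.079, -0.151, 0.86]}
wrist {'pixels': '', 'fx': 324.531, 'fy': 324.531, 'cx': 274.287, 'cy': 211.779, 'eye': [0.089, 0.624, 0.384], 'rotation': [-0.124, -0.093, 0.596, 0.788]}
0.022 {'time': 0.15, 'q': array([ 1.11650520e+00,  5.28228043e-01,  1.43361736e+00, -1.95627139e-07,
        1.18137530e+00, -1.78464943e-01]), 'joint_velocities': array([ 0.00099129, -0.00299718, -0.0036941 , -0.00035127, -0.00051909,
        0.00239515]), 'joint_torque': array([ 1.04385701e-03, -4.40428269e+01, -1.76842618e+01,  6.33666711e-02,
        5.52451587e-02, -1.02662373e-04]), 'position': array([0.16993122, 0.6009119 , 0.24380851]), 'tool_rot': array([ 7.97602994e-01,  6.03182229e-01, -7.26077627e-04,  3.68029486e-04]), 'ft_force': array([-0.76983444, -0.41636933,  0.72757297]), 'moment': array([ 0.00613808, -0.00309655,  0.00460642]), 'grip_width': 0.0872894199605652}
```

View pics/scene0.png

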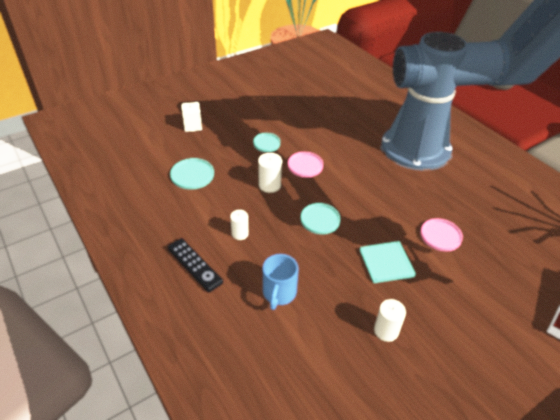

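View pics/side0.png

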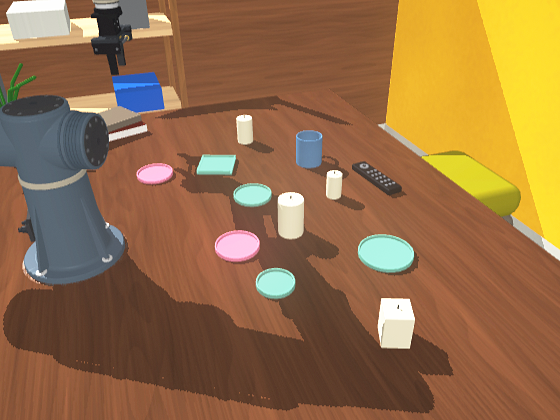

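Scene image: candles are square (192,117), large (270,173), small (240,225) and medium (390,320). The green dishes are large (193,173), small (267,143), medium (320,218) and square (387,262). The look-alikes are two pink dishes at (305,164) and (441,235), to be left alone. The side image agrees: square candle (396,323), large (291,215), small (334,185), medium (245,130).

```bash
sed -i '1a from scipy.spatial.transform import Rotation as R' h.py
cat >> h.py <<'E'
def fix(c):
    r=np.array(c['rotation'])
    if r.shape==(4,): c['rotation']=R.from_quat(r).as_matrix()
    return c
def blobs(c,kind,amin=120):
    h=cv2.cvtColor(c['pixels'],cv2.COLOR_RGB2HSV)
    lo,hi={'green':((70,50,80),(95,255,255)),'cream':((8,8,60),(35,110,255)),'pink':((150,60,80),(178,255,255))}[kind]
    m=cv2.inRange(h,lo,hi)
    m=cv2.morphologyEx(m,cv2.MORPH_OPEN,np.ones((3,3)))
    cs,_=cv2.findContours(m,cv2.RETR_EXTERNAL,cv2.CHAIN_APPROX_NONE)
    return [k[:,0].astype(float) for k in cs if cv2.contourArea(k)>amin]
E
python3 - <<'E'
from h import *
cc={n:fix(load(n+'0')) for n in('scene','side')}
for n,c in cc.items():
  for kind in('green','pink'):
    for b in blobs(c,kind):
        P=np.array([onz(c,u,v,.012)[:2] for u,v in b])
        if np.abs(P).max()>1.2: continue
        rect=cv2.minAreaRect((P*1000).astype(np.float32)); (e,ax,_)=cv2.fitEllipse((P*1000).astype(np.float32))
        print(n,kind,b.mean(0).round(),'rect',np.round(rect[0]),np.round(rect[1]),round(rect[2],1),'ell',np.round(e),np.round(ax))
px={'square':((192,117),(396,323)),'large':((270,173),(291,215)),'small':((240,225),(334,185)),'medium':((390,320),(245,130))}
for k,pp in px.items():
    A=[];B=[]
    for c,p in zip(cc.values(),pp):
        for b in blobs(c,'cream'):
            if cv2.pointPolygonTest(b.astype(np.float32).reshape(-1,1,2),p,False)>0:
                d=np.array([ray(c,u,v)[1] for u,v in b]); az=np.unwrap(np.arctan2(d[:,1],d[:,0]))
                a=(az.min()+az.max())/2; e=np.array(c['eye'])[:2]; n=np.array([-np.sin(a),np.cos(a)]); A.append(n);B.append(n@e); 
                print(k,b.min(0),b.max(0),'width rad',az.max()-az.min(),e)
    if len(A)==2: print(k,np.linalg.solve(A,B).round(4))
E
```

```text
scene green [387. 262.] rect [392. 296.] [112. 107.] 68.2 ell [392. 296.] [123. 125.]
scene green [320. 218.] rect [440.  96.] [108.  98.] 54.8 ell [440.  96.] [100. 108.]
scene green [191. 173.] rect [ 642. -237.] [124. 121.] 58.0 ell [ 641. -237.] [119. 127.]
scene green [266. 142.] rect [ 387. -248.] [89. 79.] 58.1 ell [ 387. -247.] [79. 91.]
scene pink [451. 227.] rect [178. 305.] [92. 34.] 84.9 ell [196. 305.] [61. 84.]
side green [275. 283.] rect [ 377. -259.] [89. 75.] 69.7 ell [ 378. -259.] [77. 90.]
side green [386. 253.] rect [ 632. -249.] [126. 120.] 69.6 ell [ 632. -249.] [119. 129.]
side green [252. 194.] rect [432.  86.] [107.  94.] 71.5 ell [432.  86.] [ 98. 109.]
side green [216. 164.] rect [383. 284.] [119. 103.] 68.5 ell [385. 285.] [122. 129.]
side pink [238. 257.] rect [ 331. -153.] [32. 83.] 80.0 ell [ 335. -131.] [70. 81.]
side pink [236. 234.] rect [345. -71.] [31. 81.] 81.4 ell [344. -79.] [42. 72.]
square [380. 312.] [414. 348.] width rad 0.09084941286222081 [ 0.14580301 -0.96404225]
large [277. 203.] [303. 239.] width rad 0.06476576728762495 [ 0.14580301 -0.96404225]
small [326. 176.] [342. 199.] width rad 0.03719042264830619 [ 0.14580301 -0.96404225]
medium [236. 119.] [252. 144.] width rad 0.0355612091074311 [ 0.14580301 -0.96404225]
```

View pics/wrist0.png

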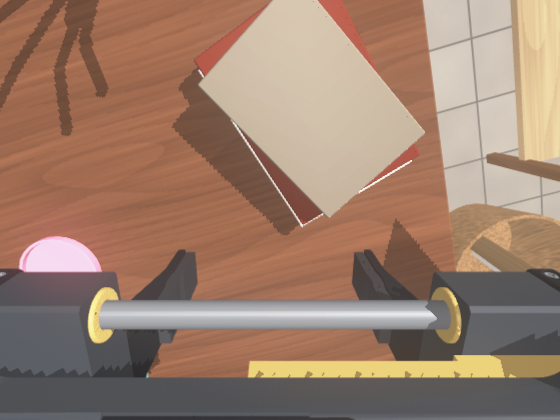

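Wrist image: books at (310,100) and a pink dish at (60,265), with no target in view. The cream mask needs loosening.

```bash
python3 - <<'E'
from h import *
cc={n:fix(load(n+'0')) for n in('scene','side')}
h={n:cv2.cvtColor(c['pixels'],cv2.COLOR_RGB2HSV) for n,c in cc.items()}
for v in (163,173,183): print(h['scene'][v,252:290:2].tolist())
print(h['scene'][225,228:252:2].tolist()); print(h['side'][130,234:256:2].tolist())
E
```

```text
[[9, 141, 87], [10, 141, 78], [11, 139, 77], [17, 67, 155], [25, 13, 252], [30, 2, 255], [30, 1, 255], [30, 1, 255], [30, 1, 255], [30, 1, 255], [30, 1, 255], [30, 1, 255], [30, 1, 255], [30, 1, 255], [26, 7, 254], [16, 72, 149], [10, 145, 81], [6, 126, 93], [170, 99, 239]]
[[10, 131, 78], [10, 143, 73], [11, 134, 78], [16, 72, 120], [23, 41, 192], [24, 40, 211], [24, 36, 228], [25, 24, 242], [26, 15, 250], [26, 8, 254], [23, 4, 255], [30, 2, 255], [30, 5, 254], [24, 35, 229], [21, 52, 163], [12, 115, 82], [9, 148, 76], [9, 134, 80], [8, 139, 79]]
[[7, 141, 76], [9, 131, 76], [10, 138, 76], [15, 78, 114], [22, 41, 193], [25, 36, 218], [25, 33, 231], [26, 21, 243], [25, 18, 247], [24, 26, 240], [22, 36, 226], [23, 38, 221], [24, 38, 214], [23, 40, 206], [19, 55, 157], [10, 139, 117], [10, 147, 127], [9, 150, 133], [9, 149, 130]]
[[9, 135, 81], [14, 84, 106], [22, 42, 194], [25, 37, 226], [25, 23, 242], [27, 11, 252], [30, 4, 254], [30, 2, 255], [30, 1, 255], [20, 3, 255], [14, 70, 211], [9, 147, 139]]
[[11, 141, 150], [11, 154, 149], [25, 43, 233], [23, 46, 229], [23, 43, 232], [24, 41, 232], [24, 42, 231], [23, 45, 229], [22, 48, 222], [18, 66, 186], [11, 142, 145]]
```

```bash
sed -i "s/'cream':((8,8,60),(35,110,255))/'cream':((0,0,115),(180,85,255))/" h.py
python3 - <<'E'
from h import *
cc={n:fix(load(n+'0')) for n in('scene','side')}
px={'square':((192,117),(396,323)),'large':((270,173),(291,215)),'small':((240,225),(334,185)),'medium':((390,320),(245,130))}
for k,pp in px.items():
    A=[];B=[];W=[]
    for c,p in zip(cc.values(),pp):
        for b in blobs(c,'cream'):
            if cv2.pointPolygonTest(b.astype(np.float32).reshape(-1,1,2),p,False)>0:
                d=np.array([ray(c,u,v)[1] for u,v in b]); az=np.unwrap(np.arctan2(d[:,1],d[:,0]))
                a=(az.min()+az.max())/2; n=np.array([-np.sin(a),np.cos(a)]); A.append(n);B.append(n@np.array(c['eye'])[:2]); W.append(np.ptp(az))
    if len(A)==2:
        x=np.linalg.solve(A,B); print(k,x.round(4),'diam',[round(2*np.linalg.norm(x-np.array(c['eye'])[:2])*np.sin(w/2),4) for c,w in zip(cc.values(),W)])
E
python3 - <<'E'
import cv2
a=cv2.imread('pics/scene0.png')[95:345,160:420]; b=cv2.imread('pics/side0.png')[110:360,190:420]
cv2.imwrite('pics/crop1.png',cv2.resize(cv2.hconcat([a,b]),None,fx=1.6,fy=1.6,interpolation=cv2.INTER_CUBIC))
E
```

```text
square [ 0.5332 -0.4524] diam [np.float64(0.059), np.float64(0.061)]
large [ 0.4595 -0.1245] diam [np.float64(0.0794), np.float64(0.0575)]
small [ 0.6079 -0.0305] diam [np.float64(0.0475), np.float64(0.038)]
medium [0.5112 0.4292] diam [np.float64(0.0539), np.float64(0.0496)]
```

View pics/crop1.png

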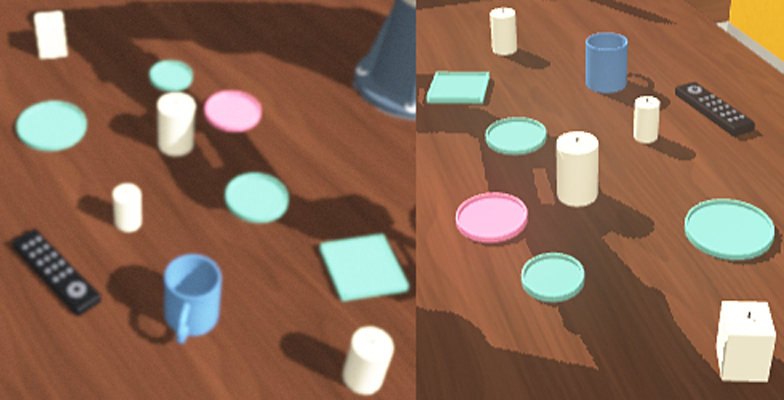

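The crop confirms the choice: three round cream candles of graded size, one square candle (scene 192,117), and green dishes distinct from the pink ones. I'll go in the order asked, square candle first.

```bash
python3 - <<'E'
from h import *
c=fix(load('wrist0')); o=robot.get_obs(); T=R.from_quat(o['tool_rot']).as_matrix(); print(T.round(3))
print('cam in tool',(T.T@(np.array(c['eye'])-o['position'])).round(4)); print((T.T@c['rotation']).round(3))
for z in(0,.07):
  for uv in((274,120),(274,10),(274,240)): print(z,uv,(T.T@(onz(c,*uv,z)-o['position'])).round(3))
E
```

```text
[[ 0.272  0.962 -0.001]
 [ 0.962 -0.272 -0.001]
 [-0.002 -0.    -1.   ]]
cam in tool [ 0.0003 -0.0844 -0.1402]
[[ 1.    -0.001 -0.001]
 [-0.001 -0.952 -0.307]
 [-0.     0.307 -0.952]]
0 (274, 120) [ 0.    -0.071  0.244]
0 (274, 10) [ 0.    -0.18   0.244]
0 (274, 240) [0.    0.077 0.244]
0.07 (274, 120) [ 0.    -0.073  0.174]
0.07 (274, 10) [ 0.    -0.163  0.174]
0.07 (274, 240) [0.    0.048 0.174]
```

Request:
carry_out:
  steps:
    - [[5,-2,1],0,0]
    - [[5,-2,1],0,0]
    - [[5,-2,1],0,0]
    - [[5,-2,0],0,0]
    - [[4,-3,0],0,0]
    - [[4,-3,0],0,0]
    - [[3,-4,0],0,0]
    - [[3,-4,0],0,0]
    - [[2,-4.5,0],0,0]
    - [[2,-4.5,0],0,0]

```text
time: 1.15
position: [0.5383, 0.296, 0.2692]
tool_rot: [0.793, 0.609, -0.002, -0.0]
ft_force: [-0.4, 1.1, -0.3]
grip_width: 0.0872
```

Request:
carry_out:
  steps:
    - [[-1.5,-4.5,0],0,0]
    - [[-1.5,-4.5,0],0,0]
    - [[-1.5,-4.5,0],0,0]
    - [[-1,-4.5,0],0,0]
    - [[0,-1.5,0],0,0]
    - [[0,0,0],0,0]

```text
time: 1.75
position: [0.4836, 0.0875, 0.2673]
tool_rot: [0.796, 0.605, -0.002, 0.001]
ft_force: [0.8, 0.0, 0.6]
grip_width: 0.087
```

```bash
python3 - <<'E'
from h import *
snap('wrist','w1.png')
E
```

Request:
carry_out:
  steps:
    - [[0.5,-4.5,0],0,0]
    - [[0.5,-4.5,0],0,0]
    - [[0.5,-4.5,0],0,0]
    - [[0.5,-4.5,0],0,0]
    - [[0.5,-4.5,0],0,0]
    - [[1,-4.5,0],0,0]
    - [[1,-4.5,0],0,0]
    - [[1,-4.5,0],0,0]
    - [[1,-4.5,0],0,0]
    - [[1,-4.5,0],0,0]

```text
time: 2.8
position: [0.5672, -0.3576, 0.2658]
tool_rot: [0.787, 0.616, 0.002, -0.002]
ft_force: [0.9, -0.7, -0.0]
grip_width: 0.0871
```

Request:
carry_out:
  steps:
    - [[1,-4.5,0],0,0]
    - [[1,-4.5,0],0,0]
    - [[0,0,0],0,0]

```text
time: 3.1
position: [0.5925, -0.4531, 0.263]
tool_rot: [0.787, 0.617, 0.002, -0.001]
ft_force: [-0.9, 0.7, -0.8]
grip_width: 0.0871
```

```bash
python3 - <<'E'
from h import *
snap('wrist','w2.png')
cv2.imwrite('pics/w12.png',cv2.resize(cv2.hconcat([cv2.imread('pics/w1.png'),cv2.imread('pics/w2.png')]),(800,300)))
E
```

```text
(no output)
```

View pics/w12.png

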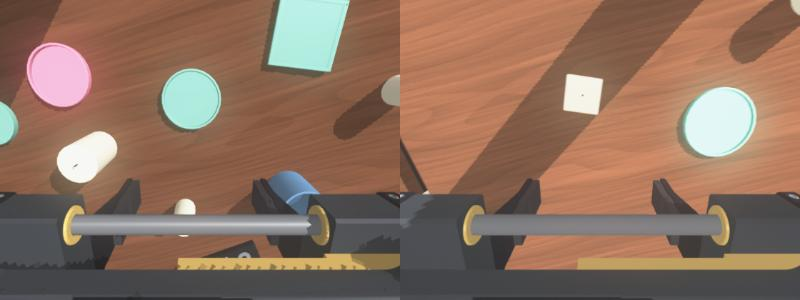

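Left view (w1): pink dish (60,75), medium green dish (190,98), square dish at the top right and large candle (85,160). Right view (w2): square candle top (582,95) and large dish (720,122), in 800x300 composite pixels.

```bash
cat >> h.py <<'E'
def dishes(c):
    for b in blobs(c,'green',400):
        if b.min()<2 or b[:,0].max()>557 or b[:,1].max()>417 : print('clipped',b.mean(0).round());continue
        P=np.array([onz(c,u,v,.012)[:2] for u,v in b]).astype(np.float32)*1000
        r=cv2.minAreaRect(P); e,ax,_=cv2.fitEllipse(P); print('dish px',b.mean(0).round(),'ell',np.round(e,1),np.round(ax,1),'rect',np.round(r[0],1),np.round(r[1],1),round(r[2],1))
def tops(c,h):
    """top faces: bright cream; contour projected to z=h"""
    for b in blobs(c,'cream',300):
        if b.min()<2 or b[:,0].max()>557 or b[:,1].max()>417: continue
        P=np.array([onz(c,u,v,h)[:2] for u,v in b]).astype(np.float32)*1000
        r=cv2.minAreaRect(P); m=np.zeros(c['pixels'].shape[:2],np.uint8); cv2.fillPoly(m,[b.astype(np.int32)],1); m=cv2.erode(m,np.ones((9,9)))
        k=cv2.inRange(c['pixels'],(0,0,0),(120,120,120))*m; ys,xs=np.nonzero(k)
        w=onz(c,xs.mean(),ys.mean(),h+.003)[:2]*1000 if len(xs) else None
        print('top px',b.mean(0).round(),'rect',np.round(r[0],1),np.round(r[1],1),round(r[2],1),'wick',w)
E
python3 - <<'E'
from h import *
c=fix(load('w1'));print('eye',c['eye']);dishes(c);c=fix(load('w2'));print(c['eye']);dishes(c);tops(c,.07)
o=robot.get_obs();T=R.from_quat(o['tool_rot']).as_matrix();print(o['position'],'yaw x',np.degrees(np.arctan2(T[1,0],T[0,0])),o['q'])
E
```

```text
eye [0.4027544  0.11102579 0.40772943]
clipped [  9. 173.]
dish px [267. 138.] ell [435.4  91.8] [97.9 98. ] rect [435.1  91.7] [98.5 98.3] 74.6
clipped [430.  46.]
[ 0.51023199 -0.43317792  0.4031585 ]
top px [275. 315.] rect [ 742.2 -487. ] [426.8  40.9] 76.0 wick None
top px [445. 179.] rect [ 617.9 -276.6] [113.  110.2] 60.2 wick None
top px [255. 132.] rect [ 530.1 -455.6] [52.2 51.5] 68.1 wick None
[ 0.59237843 -0.44954864  0.26276919] yaw x 76.26248907099276 [-0.80167266  0.68497694  1.0684624   0.00706907  1.39327197 -2.13397303]
```

Request:
carry_out:
  steps:
    - [[-3.1,-0.3,-2],-4.1,0]
    - [[-3.1,-0.3,-2],-4.1,0]
    - [[0,0,-3],0,0]
    - [[0,0,-3],0,0]
    - [[0,0,0],0,0]

```text
time: 3.65
position: [0.5345, -0.444, 0.16]
tool_rot: [0.827, 0.562, 0.005, -0.004]
ft_force: [0.7, 0.7, -0.2]
grip_width: 0.087
```

```bash
cat >> h.py <<'E'
def st():
    o=robot.get_obs();T=R.from_quat(o['tool_rot']).as_matrix();print((o['position']*1000).round(1),'yaw',np.degrees(np.arctan2(T[1,0],T[0,0])).round(2),'q',o['q'].round(2),'t',o['time'],'w',round(o['grip_width'],4),o['ft_force'].round(1))
E
python3 -c "from h import *
st();c=fix(snap('wrist','w3.png'));tops(c,.07)"
```

```text
[ 534.5 -444.   160. ] yaw 68.33 q [-0.86  0.72  1.31  0.01  1.12 -2.06] t 3.65 w 0.087 [ 0.7  0.7 -0.2]
top px [255. 217.] rect [ 523.8 -454. ] [50.6 64. ] 68.1 wick [ 530.9761485  -457.00509352]
```

Request:
carry_out:
  steps:
    - [[-0.4,-1.2,0],0,0]
    - [[0,0,0],0,0]
    - [[0,0,-4],0,0]
    - [[0,0,-4],0,0]
    - [[0,0,-3],0,0]
    - [[0,0,0],0,0]

```text
time: 4.3
position: [0.5403, -0.4627, 0.0637]
tool_rot: [0.826, 0.563, 0.007, 0.012]
ft_force: [-0.1, 0.6, 0.3]
grip_width: 0.087
```

Request:
carry_out:
  squeeze: 10
  steps:
    - [[0,0,0],0,0.3]
    - [[0,0,0],0,0.5]
    - [[0,0,0],0,0.6]
    - [[0,0,0],0,0.6]
    - [[0,0,0],0,0.6]
    - [[0,0,0],0,0.6]

```text
time: 4.9
position: [0.545, -0.4674, 0.0743]
tool_rot: [0.826, 0.563, 0.008, 0.02]
ft_force: [0.3, -0.7, -1.0]
grip_width: 0.0502
```

```bash
sed -i "s/print((o\['position'\]\*1000)/print('toolz',T[:,2].round(4),(o['position']*1000)/" h.py; python3 -c "from h import *
st();o=robot.get_obs();print(o['joint_velocities'].round(3),o['joint_torque'].round(2),o['moment'].round(2));snap('side','s4.png')
c=snap('wrist','w4.png')
cv2.imwrite('pics/c4.png',cv2.hconcat([cv2.resize(cv2.imread('pics/s4.png')[200:400,280:500],(440,400)),cv2.resize(cv2.imread('pics/w4.png'),(360,400))]))"
```

```text
toolz [ 0.0363 -0.0231 -0.9991] [ 545.  -467.4   74.3] yaw 68.59 q [-0.87  0.83  1.33  0.02  0.94 -2.08] t 4.9 w 0.0502 [ 0.3 -0.7 -1. ]
[-0.002 -0.009 -0.001 -0.004  0.001 -0.   ] [-2.000e-02 -5.412e+01 -1.502e+01  0.000e+00 -1.000e-01 -0.000e+00] [ 0.03  0.01 -0.01]
```

View pics/c4.png

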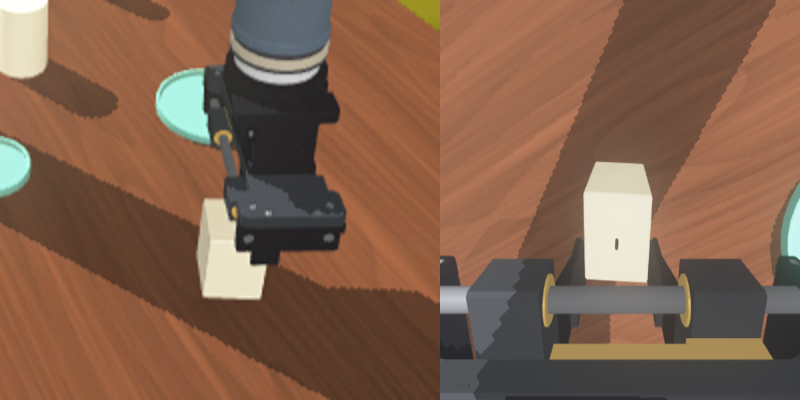

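The grip is high and about 15 mm off-centre along the pads, because the arm drifts during still rows. I'll open and see how the drift behaves before regripping.

Request:
carry_out:
  steps:
    - [[0,0,0],0,0]
    - [[0,0,0],0,0]
    - [[0,0,0],0,0]
    - [[0,0,0],0,0]

```text
time: 5.4
position: [0.5447, -0.4674, 0.0737]
tool_rot: [0.826, 0.563, 0.008, 0.019]
ft_force: [0.4, 0.0, 0.1]
grip_width: 0.0744
```

```bash
python3 -c "from h import *
st()"
```

```text
toolz [ 0.0355 -0.0227 -0.9991] [ 544.7 -467.4   73.7] yaw 68.59 q [-0.87  0.83  1.33  0.02  0.94 -2.08] t 5.4 w 0.0744 [0.4 0.  0.1]
```

Request:
carry_out:
  steps:
    - [[0,0,0],0,0]

```text
time: 5.5
position: [0.5445, -0.4673, 0.0735]
tool_rot: [0.826, 0.563, 0.008, 0.019]
ft_force: [-0.0, -0.2, 0.7]
grip_width: 0.0816
```

Request:
carry_out:
  steps:
    - [[0,0,0],0,0]

```text
time: 5.6
position: [0.5444, -0.4673, 0.0733]
tool_rot: [0.826, 0.563, 0.008, 0.019]
ft_force: [0.3, -0.5, 0.9]
grip_width: 0.0849
```

Request:
carry_out:
  steps:
    - [[0,0,-1],0,0]

```text
time: 5.7
position: [0.5453, -0.4683, 0.0646]
tool_rot: [0.826, 0.563, 0.008, 0.021]
ft_force: [1.1, -0.9, 0.2]
grip_width: 0.0863
```

```bash
python3 -c "from h import *
st()"
```

```text
toolz [ 0.0373 -0.0249 -0.999 ] [ 545.3 -468.3   64.6] yaw 68.58 q [-0.87  0.85  1.33  0.02  0.92 -2.08] t 5.7 w 0.0863 [ 1.1 -0.9  0.2]
```

Request:
carry_out:
  steps:
    - [[-0.4,0.4,3],0,0]
    - [[-0.4,0.4,3],0,0]
    - [[-0.4,0.4,3],0,0]
    - [[0,0,0],0,0]
    - [[0,0,0],0,0]

```text
time: 6.2
position: [0.53, -0.4528, 0.1483]
tool_rot: [0.826, 0.563, 0.008, 0.014]
ft_force: [0.1, -1.1, -0.2]
grip_width: 0.0871
```

```bash
python3 -c "from h import *
st()"
```

```text
toolz [ 0.0286 -0.0148 -0.9995] [ 530.  -452.8  148.3] yaw 68.57 q [-0.87  0.72  1.34  0.01  1.05 -2.08] t 6.2 w 0.0871 [ 0.1 -1.1 -0.2]
```

Request:
carry_out:
  steps:
    - [[0,0,1],0,0]
    - [[0,0,1],0,0]
    - [[0,0,1],0,0]
    - [[0,0,1],0,0]
    - [[0,0,0],0,0]

```text
time: 6.7
position: [0.5293, -0.4521, 0.1876]
tool_rot: [0.826, 0.563, 0.007, 0.011]
ft_force: [0.3, -0.7, -0.9]
grip_width: 0.087
```

```bash
python3 -c "from h import *
st()"
```

```text
toolz [ 0.0252 -0.0106 -0.9996] [ 529.3 -452.1  187.6] yaw 68.57 q [-0.87  0.67  1.31  0.01  1.13 -2.07] t 6.7 w 0.087 [ 0.3 -0.7 -0.9]
```

Request:
carry_out:
  steps:
    - [[0,0,5],0,0]
    - [[0,0,5],0,0]
    - [[0,0,5],0,0]
    - [[0,0,0],0,0]
    - [[0,0,0],0,0]

```text
time: 7.2
position: [0.5275, -0.4501, 0.3385]
tool_rot: [0.826, 0.563, 0.007, 0.009]
ft_force: [-1.4, 0.1, -0.6]
grip_width: 0.0872
```

```bash
python3 -c "from h import *
st()"
```

```text
toolz [ 0.0216 -0.0062 -0.9997] [ 527.5 -450.1  338.5] yaw 68.56 q [-0.87  0.54  1.14  0.01  1.44 -2.07] t 7.2 w 0.0872 [-1.4  0.1 -0.6]
```

Request:
carry_out:
  steps:
    - [[0,0,-1.5],0,0]
    - [[0,0,-1.5],0,0]
    - [[0,0,-1.5],0,0]
    - [[0,0,-1.5],0,0]
    - [[0,0,-1.5],0,0]
    - [[0,0,-1.5],0,0]
    - [[0,0,-1.5],0,0]
    - [[0,0,-1.5],0,0]
    - [[0,0,-1],0,0]
    - [[0,0,0],0,0]

```text
time: 8.2
position: [0.5224, -0.4442, 0.1899]
tool_rot: [0.826, 0.563, 0.006, -0.002]
ft_force: [0.2, 0.3, -1.0]
grip_width: 0.0873
```

```bash
python3 -c "from h import *
st()"
```

```text
toolz [ 0.0078  0.0102 -0.9999] [ 522.4 -444.2  189.9] yaw 68.53 q [-0.87  0.67  1.32  0.01  1.16 -2.07] t 8.2 w 0.0873 [ 0.2  0.3 -1. ]
```

Request:
carry_out:
  steps:
    - [[0.1,-0.15,-1.4],0,0]
    - [[0.1,-0.15,-1.4],0,0]
    - [[0.1,-0.15,-1.4],0,0]
    - [[0.1,-0.15,-1.4],0,0]
    - [[0,-0.1,-1.4],0,0]
    - [[0,-0.1,-1.4],0,0]
    - [[0,-0.1,-1.4],0,0]
    - [[0,0,0],0,0]

```text
time: 9.0
position: [0.5266, -0.4541, 0.0829]
tool_rot: [0.826, 0.563, 0.006, -0.002]
ft_force: [-0.6, 1.3, -0.6]
grip_width: 0.0871
```

```bash
python3 -c "from h import *
st()"
```

```text
toolz [ 0.0079  0.01   -0.9999] [ 526.6 -454.1   82.9] yaw 68.53 q [-0.88  0.81  1.35  0.02  0.98 -2.08] t 9.0 w 0.0871 [-0.6  1.3 -0.6]
```

Request:
carry_out:
  squeeze: 10
  steps:
    - [[0.2,-0.1,-1.2],0,0]
    - [[0.2,-0.1,-1.2],0,0]
    - [[0,0,-1],0,0]
    - [[0,0,0],0,0.4]
    - [[0,0,0],0,0.6]
    - [[0,0,0],0,0.6]
    - [[0,0,0],0,0.6]
    - [[0,0,0],0,0.6]
    - [[0,0,0],0,0.6]

```text
time: 9.9
position: [0.5322, -0.4577, 0.048]
tool_rot: [0.826, 0.563, 0.006, 0.001]
ft_force: [-0.8, -0.2, -1.8]
grip_width: 0.0496
```

```bash
python3 -c "from h import *
st();c=fix(snap('wrist','w5.png'))
print(proj(c,[.5305,-.4565,.07]));tops(c,.07)"
```

```text
toolz [ 0.0108  0.0061 -0.9999] [ 532.2 -457.7   48. ] yaw 68.54 q [-0.87  0.86  1.35  0.02  0.93 -2.08] t 9.9 w 0.0496 [-0.8 -0.2 -1.8]
(np.float64(274.56700950863313), np.float64(311.46350549516416))
top px [274. 294.] rect [ 524.6 -459.8] [80.5 81.1] 13.3 wick None
```

Request:
carry_out:
  steps:
    - [[0,0,1],0,0.6]
    - [[0,0,1.6],0,0.6]
    - [[0,0,1.6],0,0.6]
    - [[0,0,1.6],0,0.6]
    - [[0,0,1.6],0,0.6]
    - [[0,0,1.6],0,0.6]
    - [[0,0,1.6],0,0.6]
    - [[0,1,1.6],0,0.6]
    - [[0,2,1.6],0,0.6]
    - [[-0.3,3,1.6],0,0.6]

```text
time: 10.95
position: [0.5288, -0.3984, 0.2182]
tool_rot: [0.828, 0.561, 0.007, 0.004]
ft_force: [-0.0, 0.7, -0.5]
grip_width: 0.0501
```

Request:
carry_out:
  steps:
    - [[-0.5,3,0],0,0.6]
    - [[-0.6,3,0],0,0.6]
    - [[-0.7,3,0],0,0.6]
    - [[-0.7,3,0],0,0.6]
    - [[-0.7,3,0],0,0.6]
    - [[-0.7,3,0],0,0.6]
    - [[-0.7,3,0],0,0.6]
    - [[-0.7,3,0],0,0.6]
    - [[-0.7,3,0],0,0.6]
    - [[-0.7,3,0],0,0.6]

```text
time: 11.95
position: [0.4583, -0.0811, 0.236]
tool_rot: [0.827, 0.561, 0.011, 0.013]
ft_force: [0.9, 0.1, -1.2]
grip_width: 0.0501
```

Request:
carry_out:
  steps:
    - [[0,3,0],0,0.6]
    - [[0,3,0],0,0.6]
    - [[0,3,0],0,0.6]
    - [[0,3,0],0,0.6]
    - [[0,3,0],0,0.6]
    - [[0,3,0],0,0.6]
    - [[0,3,0],0,0.6]
    - [[0,2,0],0,0.6]
    - [[0,1,0],0,0.6]
    - [[0,0,0],0,0.6]

```text
time: 12.95
position: [0.4497, 0.1769, 0.2486]
tool_rot: [0.825, 0.564, 0.018, 0.015]
ft_force: [-0.1, 0.8, -1.4]
grip_width: 0.0497
```

```bash
python3 -c "from h import *
st();c=fix(snap('wrist','w6.png'));dishes(c)"
```

```text
toolz [ 0.0464 -0.0056 -0.9989] [449.7 176.9 248.6] yaw 68.71 q [ 0.15  0.32  1.8  -0.02  0.98 -1.04] t 12.95 w 0.0497 [-0.1  0.8 -1.4]
dish px [201. 186.] ell [434.7  92.7] [ 96.9 100.7] rect [435.   92.6] [ 97.5 100.6] 22.1
dish px [350.  77.] ell [386.5 292. ] [117.3 117.8] rect [386.7 291.8] [101.1 100.3] 68.2
```

View pics/w6.png

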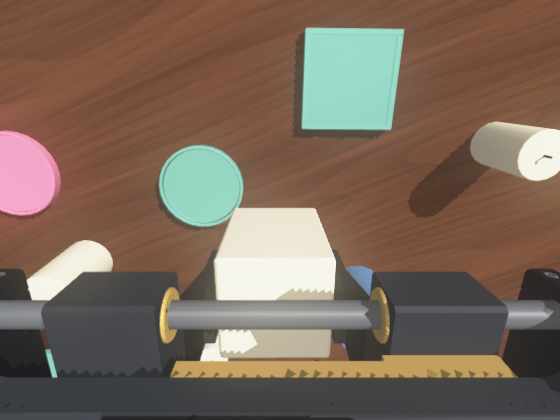

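The square dish is in full view at (350,77), 101x100 mm at (386.7,291.8) and 68.2°. The held candle is square in the jaws, and the medium dish is at (201,186).

Request:
carry_out:
  steps:
    - [[-0.7,1.3,0],0,0.6]
    - [[-0.7,1.3,0],0,0.6]
    - [[-0.7,1.3,0],0,0.6]
    - [[-0.7,1.3,0],0,0.6]
    - [[-0.7,1.3,0],0,0.6]
    - [[-0.7,1.3,0],0,0.6]
    - [[-0.7,1.3,0],0,0.6]
    - [[-0.7,1.3,0],0,0.6]
    - [[-0.7,1.3,0],0,0.6]
    - [[0,0,0],0,0.6]

```text
time: 14.0
position: [0.3862, 0.2846, 0.2507]
tool_rot: [0.83, 0.557, 0.016, 0.018]
ft_force: [-0.0, -0.2, -1.1]
grip_width: 0.0497
```

```bash
python3 -c "from h import *
st()"
```

```text
toolz [ 0.0463 -0.0124 -0.9989] [386.2 284.6 250.7] yaw 67.73 q [ 0.42  0.31  1.8  -0.04  0.99 -0.74] t 14.0 w 0.0497 [-0.  -0.2 -1.1]
```

Request:
carry_out:
  steps:
    - [[0,0,-1.5],0,0.6]
    - [[0,0,-1.5],0,0.6]
    - [[0,0,-1.5],0,0.6]
    - [[0,0,-1.5],0,0.6]
    - [[0,0,-1.5],0,0.6]
    - [[0,0,-1.5],0,0.6]
    - [[0,0,0],0,0.6]

```text
time: 14.7
position: [0.3917, 0.2759, 0.16]
tool_rot: [0.832, 0.554, 0.017, 0.021]
ft_force: [0.5, 0.6, -0.5]
grip_width: 0.0498
```

```bash
python3 -c "from h import *
st()"
```

```text
toolz [ 0.0521 -0.0157 -0.9985] [391.7 275.9 160. ] yaw 67.35 q [ 0.4   0.46  1.9  -0.05  0.74 -0.74] t 14.7 w 0.0498 [ 0.5  0.6 -0.5]
```

Request:
carry_out:
  steps:
    - [[0,0,5],0,0.6]
    - [[0,0,5],0,0.6]
    - [[0,0,5],0,0.6]
    - [[0,0,-1.5],0,0.6]
    - [[0,0,-1.5],0,0.6]
    - [[0,0,-1.5],0,0.6]

```text
time: 15.3
position: [0.3966, 0.2706, 0.2745]
tool_rot: [0.834, 0.552, 0.02, 0.023]
ft_force: [0.2, -0.7, -1.5]
grip_width: 0.0497
```

```bash
python3 -c "from h import *
st()"
```

```text
toolz [ 0.0598 -0.0162 -0.9981] [396.6 270.6 274.5] yaw 67.0 q [ 0.39  0.28  1.77 -0.04  1.04 -0.76] t 15.3 w 0.0497 [ 0.2 -0.7 -1.5]
```

Request:
carry_out:
  steps:
    - [[0,0.2,-1.5],0,0.6]
    - [[0,0.2,-1.5],0,0.6]
    - [[0,0.2,-1.5],0,0.6]
    - [[0,0.2,-1.5],0,0.6]
    - [[0,0.2,-1.5],0,0.6]
    - [[0,0.2,-1.5],0,0.6]

```text
time: 15.9
position: [0.401, 0.2778, 0.1882]
tool_rot: [0.835, 0.549, 0.025, 0.026]
ft_force: [-0.6, -0.3, -1.5]
grip_width: 0.0501
```

```bash
python3 -c "from h import *
st()"
```

```text
toolz [ 0.0706 -0.0154 -0.9974] [401.  277.8 188.2] yaw 66.7 q [ 0.4   0.42  1.86 -0.06  0.81 -0.72] t 15.9 w 0.0501 [-0.6 -0.3 -1.5]
```

Request:
carry_out:
  steps:
    - [[0,0,0],0,0.6]
    - [[0,0,0],0,0.6]
    - [[0,0,0],0,0.6]
    - [[0,0,0],0,0.6]
    - [[0,0,0],0,0.6]

```text
time: 16.4
position: [0.4029, 0.2759, 0.1908]
tool_rot: [0.835, 0.548, 0.026, 0.027]
ft_force: [-0.5, -0.4, -2.0]
grip_width: 0.0501
```

```bash
python3 -c "from h import *
st();print(robot.get_obs()['q'])"
```

```text
toolz [ 0.0731 -0.0156 -0.9972] [402.9 275.9 190.8] yaw 66.58 q [ 0.4   0.41  1.86 -0.06  0.81 -0.73] t 16.4 w 0.0501 [-0.5 -0.4 -2. ]
[ 0.39650009  0.41094651  1.8605658  -0.058957    0.80942874 -0.72560165]
```

Request:
carry_out:
  steps:
    - [[-1,1,0],0,0.6]
    - [[-1,1,0],0,0.6]

```text
time: 16.6
position: [0.3845, 0.2958, 0.192]
tool_rot: [0.836, 0.547, 0.028, 0.027]
ft_force: [0.1, 0.8, -1.2]
grip_width: 0.05
```

```bash
python3 -c "from h import *
st();print(robot.get_obs()['q'])"
```

```text
toolz [ 0.0765 -0.0147 -0.997 ] [384.5 295.8 192. ] yaw 66.43 q [ 0.45  0.41  1.87 -0.06  0.81 -0.66] t 16.6 w 0.05 [ 0.1  0.8 -1.2]
[ 0.45278065  0.405353    1.8667615  -0.06467565  0.80805243 -0.66275094]
```

Request:
carry_out:
  steps:
    - [[0,0,-0.5],0,0.6]
    - [[0,0,-0.5],0,0.6]
    - [[0,0,-0.5],0,0.6]
    - [[0,0,-0.5],0,0.6]
    - [[0,0,-0.5],0,0.6]
    - [[0,0,-0.5],0,0.6]

```text
time: 17.2
position: [0.3856, 0.2958, 0.1607]
tool_rot: [0.836, 0.548, 0.029, 0.028]
ft_force: [-0.1, -0.5, -1.6]
grip_width: 0.0499
```

```bash
python3 -c "from h import *
st();print(robot.get_obs()['q'])"
```

```text
toolz [ 0.0792 -0.014  -0.9968] [385.6 295.8 160.7] yaw 66.53 q [ 0.45  0.46  1.9  -0.07  0.72 -0.66] t 17.2 w 0.0499 [-0.1 -0.5 -1.6]
[ 0.45207344  0.46054864  1.89581974 -0.0714974   0.72125513 -0.65610054]
```

The tool slowly tilts outward while it is loaded (4.6° now, about the jaw axis). I can undo that later by spinning it unloaded, so I'll place now.

Request:
carry_out:
  steps:
    - [[0,0,-1.6],0.6,0.6]
    - [[0,0,-1.6],0.6,0.6]
    - [[0,0,-1.6],0.6,0.6]
    - [[0,0,-1.6],0,0.6]
    - [[0,0,-1.6],0,0.6]
    - [[0,0,-0.5],0,0.6]

```text
time: 17.8
position: [0.3875, 0.2954, 0.0711]
tool_rot: [0.827, 0.561, 0.031, 0.027]
ft_force: [0.4, -0.3, -0.7]
grip_width: 0.0499
```

```bash
python3 -c "from h import *
st()"
```

```text
toolz [ 0.0816 -0.0105 -0.9966] [387.5 295.4  71.1] yaw 68.31 q [ 0.45  0.64  1.95 -0.1   0.48 -0.66] t 17.8 w 0.0499 [ 0.4 -0.3 -0.7]
```

Request:
carry_out:
  steps:
    - [[-0.2,-0.2,-0.6],0,0.6]
    - [[-0.15,-0.1,-0.6],0,0.6]
    - [[0,0,-0.2],0,0.6]

```text
time: 18.1
position: [0.3842, 0.2921, 0.056]
tool_rot: [0.827, 0.561, 0.031, 0.027]
ft_force: [-0.6, -0.6, -0.7]
grip_width: 0.0498
```

Request:
carry_out:
  steps:
    - [[0,0,-0.2],0,0.6]

```text
time: 18.2
position: [0.3848, 0.2922, 0.0544]
tool_rot: [0.827, 0.561, 0.032, 0.028]
ft_force: [1.3, -2.7, 9.4]
grip_width: 0.0503
```

Request:
carry_out:
  steps:
    - [[0,0,-0.2],0,0.6]

```text
time: 18.3
position: [0.3856, 0.2922, 0.0534]
tool_rot: [0.827, 0.561, 0.032, 0.028]
ft_force: [1.3, -3.7, 8.1]
grip_width: 0.05
```

```bash
python3 -c "from h import *
st();c=snap('side','s7.png');d=snap('scene','sc7.png')
cv2.imwrite('pics/c7.png',cv2.hconcat([cv2.resize(cv2.imread('pics/s7.png')[80:220,140:300],(400,350)),cv2.resize(cv2.imread('pics/sc7.png')[190:330,310:470],(400,350))]))"
```

```text
toolz [ 0.0852 -0.0101 -0.9963] [385.6 292.2  53.4] yaw 68.41 q [ 0.44  0.67  1.97 -0.11  0.43 -0.65] t 18.3 w 0.05 [ 1.3 -3.7  8.1]
```

View pics/c7.png

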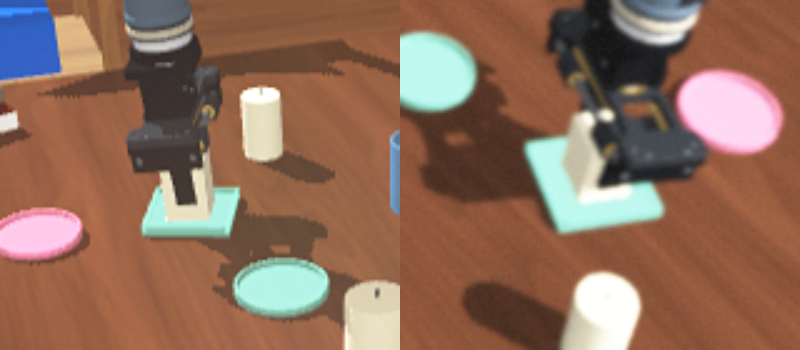

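Contact is made (about 8 N) with the square candle inside the square dish and centred, so I release.

Request:
carry_out:
  steps:
    - [[0,0,0],0,0.3]
    - [[0,0,0],0,0]
    - [[0,0,0],0,0]
    - [[0,0,0],0,0]
    - [[0,0,0.5],0,0]
    - [[0,0,1.5],0,0]
    - [[0,0,2],0,0]
    - [[0,0,3],0,0]
    - [[0,0,3],0,0]
    - [[0,0,3],0,0]

```text
time: 19.4
position: [0.3828, 0.2914, 0.1857]
tool_rot: [0.827, 0.561, 0.029, 0.027]
ft_force: [-0.3, 0.5, -0.3]
grip_width: 0.0872
```

Request:
carry_out:
  steps:
    - [[1,0,2],0,0]
    - [[1,0,2],0,0]
    - [[1,0,2],0,0]
    - [[1,0,0],0,0]
    - [[0,0,0],0,0]

```text
time: 19.9
position: [0.4237, 0.292, 0.2538]
tool_rot: [0.826, 0.562, 0.033, 0.027]
ft_force: [-0.1, 0.1, -1.0]
grip_width: 0.087
```

```bash
python3 -c "from h import *
st();c=fix(snap('wrist','w8.png'));dishes(c);tops(c,.075)"
```

```text
toolz [ 0.0852 -0.0082 -0.9963] [423.7 292.  253.8] yaw 68.45 q [ 0.41  0.34  1.74 -0.05  0.98 -0.76] t 19.9 w 0.087 [-0.1  0.1 -1. ]
dish px [127. 228.] ell [434.6  94.5] [ 97.8 104. ] rect [434.5  94.6] [ 97.6 104.4] 22.3
dish px [253.  99.] ell [358.3 301. ] [ 45.8 106.5] rect [359.3 303.5] [99.6 40.9] 68.5
top px [160. 362.] rect [594.  73.] [22.2 64.6] 47.1 wick None
top px [267. 315.] rect [587.7 229.4] [413.2  65. ] 68.3 wick None
top px [127. 228.] rect [417.3 133.1] [83.5 88.4] 32.8 wick None
top px [413. 200.] rect [499.1 423.1] [87.9 50.8] 27.5 wick [517.56083006 433.03877474]
top px [252. 137.] rect [384.2 287.3] [ 99.3 104.6] 68.3 wick [402.26039715 248.2196214 ]
```

View pics/w8.png

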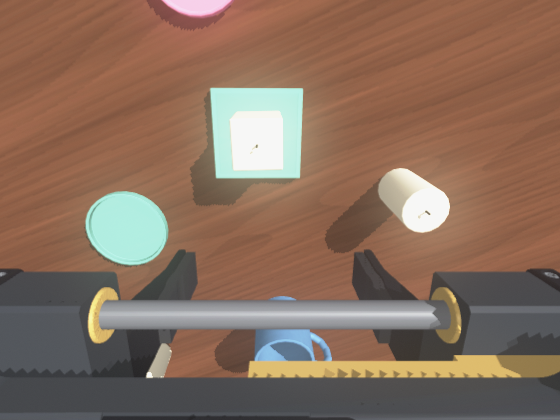

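Picture w8: the square candle stands in the square dish at (256,140), sides parallel. The medium candle's top is at (425,212) and the medium dish at (127,228).

```bash
python3 -c "from h import *
c=fix(load('w8'))
h=cv2.cvtColor(c['pixels'],cv2.COLOR_RGB2HSV)[100:185,205:310]
m=(h[...,1]<60)&(h[...,2]>150);ys,xs=np.nonzero(m);print(xs.min()+205,xs.max()+205,ys.min()+100,ys.max()+100)
for r in range(104,182,4): q=np.nonzero(m[r-100])[0]; print(r,(q.min()+205,q.max()+205) if len(q) else '',h[r-100,52].tolist(),end=' | ')
print()
for z,uv in ((.075,(252,148)),(.075,(257,147)),(.075,(232,171)),(.075,(282,171)),(.012,(211,88)),(.012,(303,88)),(.0,(301,178)),(.0,(216,178))): print(z,uv,(onz(c,*uv,z)*1000).round(1))"
```

```text
211 302 100 178
104 (np.int64(211), np.int64(302)) [82, 45, 241] | 108 (np.int64(211), np.int64(302)) [82, 43, 241] | 112 (np.int64(211), np.int64(302)) [30, 8, 246] | 116 (np.int64(212), np.int64(301)) [26, 7, 247] | 120 (np.int64(212), np.int64(301)) [30, 1, 247] | 124 (np.int64(212), np.int64(301)) [30, 1, 247] | 128 (np.int64(212), np.int64(301)) [30, 1, 247] | 132 (np.int64(213), np.int64(301)) [30, 1, 247] | 136 (np.int64(213), np.int64(301)) [30, 1, 247] | 140 (np.int64(213), np.int64(301)) [30, 1, 247] | 144 (np.int64(213), np.int64(300)) [26, 30, 228] | 148 (np.int64(214), np.int64(300)) [30, 4, 247] | 152 (np.int64(214), np.int64(300)) [30, 1, 247] | 156 (np.int64(214), np.int64(300)) [30, 1, 247] | 160 (np.int64(214), np.int64(300)) [30, 1, 247] | 164 (np.int64(215), np.int64(300)) [30, 1, 247] | 168 (np.int64(215), np.int64(300)) [30, 1, 247] | 172 (np.int64(215), np.int64(299)) [82, 45, 240] | 176 (np.int64(216), np.int64(299)) [82, 47, 241] | 180  [19, 69, 133] | 
0.075 (252, 148) [387.4 288.7  75. ]
0.075 (257, 147) [388.3 293.5  75. ]
0.075 (232, 171) [401.  261.5  75. ]
0.075 (282, 171) [419.3 307.3  75. ]
0.012 (211, 88) [322.5 265.8  12. ]
0.012 (303, 88) [358.8 357.9  12. ]
0.0 (301, 178) [457.1 321.8   0. ]
0.0 (216, 178) [417.9 224.5   0. ]
```

Square candle's centre works out at (387,293) against the dish at (386.6,292). Next is the small one. I'll spin half a turn on the way so the drift now cancels the tilt.

Request:
carry_out:
  steps:
    - [[0.6,-1.5,0],-8.5,0]
    - [[0.6,-1.5,0],-8.5,0]
    - [[0.6,-1.5,0],-8.5,0]
    - [[0.6,-1.5,0],-8.5,0]
    - [[0.6,-1.5,0],-8.5,0]
    - [[0.6,-1.5,0],-8.5,0]
    - [[0.6,-1.5,0],-8.5,0]
    - [[0.6,-1.5,0],-8.5,0]
    - [[0.6,-1.5,0],-8.5,0]
    - [[0.6,-1.5,0],-8.5,0]

```text
time: 20.95
position: [0.4673, 0.1363, 0.2376]
tool_rot: [0.987, -0.154, -0.013, 0.036]
ft_force: [-0.5, 0.0, 0.3]
grip_width: 0.0869
```

Request:
carry_out:
  steps:
    - [[0.6,-1.5,0],-8.5,0]
    - [[0.6,-1.5,0],-8.5,0]
    - [[0.6,-1.5,0],-8.5,0]
    - [[0.6,-1.5,0],-8.5,0]
    - [[0.6,-1.5,0],-8.5,0]
    - [[0.6,-1.5,0],-8.5,0]
    - [[0.6,-1.5,0],-8.5,0]
    - [[0.6,-1.5,0],-8.5,0]
    - [[0.6,-1.5,0],-8.5,0]
    - [[0.6,-1.5,0],-8.5,0]

```text
time: 21.95
position: [0.5133, -0.0159, 0.2211]
tool_rot: [-0.618, 0.784, 0.054, -0.02]
ft_force: [-0.4, 0.1, -0.6]
grip_width: 0.0867
```

```bash
python3 -c "from h import *
st();c=fix(snap('wrist','w9.png'));tops(c,.065)"
```

```text
toolz [-0.0975  0.0602 -0.9934] [513.3 -15.9 221.1] yaw -103.69 q [-0.27  0.45  1.67  0.04  1.13  1.52] t 21.95 w 0.0867 [-0.4  0.1 -0.6]
top px [ 60. 267.] rect [476.8 236.1] [57.5 14. ] 77.8 wick None
top px [209. 243.] rect [466.4  67.1] [87.3 84.7] 27.4 wick None
top px [509. 232.] rect [ 415.  -218.2] [73.  73.1] 77.8 wick None
top px [374. 237.] rect [441.2 -97.7] [ 83.  161.9] 88.0 wick [413.83689607 -82.17572935]
top px [208.  51.] rect [635.7  15. ] [53.7 41.6] 87.4 wick None
```

View pics/w9.png

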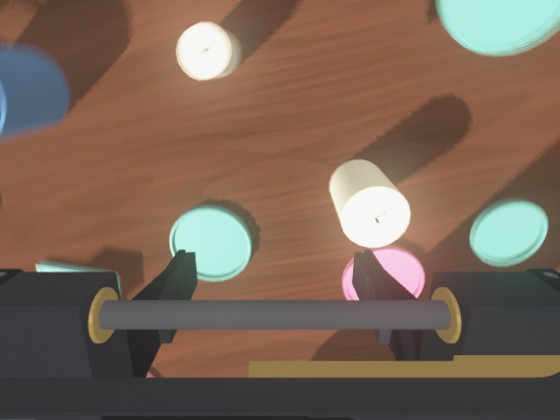

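```bash
python3 -c "from h import *
c=fix(load('w9'));dishes(c)
print('small',onz(c,205,51,.065),'large',onz(c,376,214,.09),'mug bottom-ish',onz(c,20,85,.085))
w=fix(load('w1'));print(onz(w,259,293,.065))
s=fix(load('side0'));print('side small',onz(s,334,174,.065),onz(s,334,197,0),'large',onz(s,291,196,.09),'mug',onz(s,309,135,.085))
s=fix(load('scene0'));print('scene small',onz(s,239,214,.065),onz(s,241,236,0),'large',onz(s,270,158,.09),'mug',onz(s,281,265,.085))
"
```

```text
dish px [212. 243.] ell [440.7  86.9] [ 91.3 101.6] rect [440.2  86.6] [99.1 96.6] 23.5
dish px [509. 232.] ell [ 379.  -251.1] [81.2 86.7] rect [ 378.5 -250.8] [85.1 82.8] 77.2
clipped [499.  20.]
small [0.63601188 0.01739542 0.065     ] large [ 0.47652367 -0.09325246  0.09      ] mug bottom-ish [0.64604057 0.16324889 0.085     ]
[0.60264966 0.0354051  0.065     ]
side small [0.63348097 0.02207234 0.065     ] [0.63380817 0.01558914 0.        ] large [ 0.47833546 -0.0793165   0.09      ] mug [0.64854249 0.2267649  0.085     ]
scene small [0.63415938 0.01993537 0.065     ] [ 6.38660621e-01  3.30559144e-02 -1.11022302e-16] large [ 0.47093474 -0.09550061  0.09      ] mug [0.64395944 0.21893025 0.085     ]
```

Picture w9: small candle top at (205,51), computed at (636,17), and side and scene agree at about (634,20). The azimuth estimate for it was wrong and I drop it. Large candle (376,214) is at about (475,-92), small dish (509,232) at (379,-252).

Request:
carry_out:
  steps:
    - [[1.5,0.4,0],0,0]
    - [[1.5,0.4,0],0,0]
    - [[1.5,0.4,0],0,0]
    - [[1.5,0.4,0],0,0]
    - [[1.5,0.4,0],0,0]

```text
time: 22.5
position: [0.5827, 0.0044, 0.2137]
tool_rot: [-0.618, 0.783, 0.061, -0.026]
ft_force: [0.3, 0.2, -0.2]
grip_width: 0.0868
```

```bash
python3 -c "from h import *
st()"
```

```text
toolz [-0.1166  0.0634 -0.9911] [582.7   4.4 213.7] yaw -103.57 q [-0.2   0.55  1.49  0.04  1.23  1.59] t 22.5 w 0.0868 [ 0.3  0.2 -0.2]
```

Request:
carry_out:
  steps:
    - [[0,0,0],0,0]
    - [[0,0,0],0,0]
    - [[0,0,0],0,0]
    - [[0,0,0],0,0]
    - [[0,0,0],0,0]

```text
time: 23.0
position: [0.5782, 0.0068, 0.2099]
tool_rot: [-0.621, 0.781, 0.065, -0.03]
ft_force: [0.9, 0.5, 0.2]
grip_width: 0.0868
```

```bash
python3 -c "from h import *
st()"
```

```text
toolz [-0.127   0.0649 -0.9898] [578.2   6.8 209.9] yaw -103.18 q [-0.2   0.56  1.5   0.04  1.23  1.58] t 23.0 w 0.0868 [0.9 0.5 0.2]
```

Request:
carry_out:
  steps:
    - [[0,0,4],0,0]
    - [[0,0,4],0,0]
    - [[0,0,4],0,0]
    - [[0,0,0],0,0]
    - [[0,0,0],0,0]

```text
time: 23.5
position: [0.5745, 0.0063, 0.3333]
tool_rot: [-0.62, 0.781, 0.067, -0.031]
ft_force: [-0.8, -0.5, -0.6]
grip_width: 0.0869
```

```bash
python3 -c "from h import *
st()"
```

```text
toolz [-0.1316  0.0657 -0.9891] [574.5   6.3 333.3] yaw -103.23 q [-0.2   0.43  1.36  0.04  1.5   1.59] t 23.5 w 0.0869 [-0.8 -0.5 -0.6]
```

Request:
carry_out:
  steps:
    - [[0,0,-5],0,0]
    - [[0,0,-5],0,0]
    - [[0,0,-5],0,0]

```text
time: 23.8
position: [0.579, 0.0051, 0.1877]
tool_rot: [-0.621, 0.781, 0.058, -0.024]
ft_force: [0.9, -0.3, -1.2]
grip_width: 0.087
```

```bash
python3 -c "from h import *
st()"
```

```text
toolz [-0.11    0.0614 -0.992 ] [579.    5.1 187.7] yaw -103.2 q [-0.2   0.58  1.53  0.04  1.16  1.58] t 23.8 w 0.087 [ 0.9 -0.3 -1.2]
```

Request:
carry_out:
  steps:
    - [[0,0,0],0,0]
    - [[0,0,0],0,0]

```text
time: 24.0
position: [0.5727, 0.006, 0.1801]
tool_rot: [-0.62, 0.781, 0.066, -0.03]
ft_force: [0.4, -0.7, 1.3]
grip_width: 0.0869
```

```bash
python3 -c "from h import *
st()"
```

```text
toolz [-0.129   0.0653 -0.9895] [572.7   6.  180.1] yaw -103.26 q [-0.2   0.59  1.54  0.04  1.16  1.58] t 24.0 w 0.0869 [ 0.4 -0.7  1.3]
```

```bash
cat >> h.py <<'E'
def full():
    o=robot.get_obs();print(o['q'].round(4),'v',o['joint_velocities'].round(3),'sum-pi',(o['q'][1]+o['q'][2]+o['q'][4]-np.pi).round(4),'p',(o['position']*1000).round(1),'tau',o['joint_torque'].round(1))
E
python3 -c "from h import *
full()"
```

```text
[-0.2036  0.5876  1.5366  0.0413  1.1578  1.577 ] v [-0.002  0.045  0.053 -0.005  0.001  0.001] sum-pi 0.1404 p [572.7   6.  180.1] tau [  0.1 -41.7 -13.4   0.1   0.5  -0. ]
```

Request:
carry_out:
  steps:
    - [[0,0,0],0,0]
    - [[0,0,0],0,0]
    - [[0,0,0],0,0]
    - [[0,0,0],0,0]

```text
time: 24.4
position: [0.5763, 0.0054, 0.1867]
tool_rot: [-0.62, 0.781, 0.062, -0.027]
ft_force: [-1.0, 0.0, -0.3]
grip_width: 0.0869
```

```bash
python3 -c "from h import *
full()"
```

```text
[-0.2036  0.5792  1.5298  0.0413  1.1618  1.5771] v [ 0.002 -0.023 -0.014 -0.001  0.005  0.   ] sum-pi 0.1291 p [576.3   5.4 186.7] tau [ -0.  -43.4 -15.    0.1   0.4  -0. ]
```

Request:
carry_out:
  steps:
    - [[0,0,0],0,0]
    - [[0,0,0],0,0]
    - [[0,0,0],0,0]
    - [[0,0,0],0,0]

```text
time: 24.8
position: [0.5775, 0.0052, 0.1892]
tool_rot: [-0.621, 0.781, 0.06, -0.025]
ft_force: [0.4, -0.2, -0.2]
grip_width: 0.087
```

```bash
python3 -c "from h import *
full()"
```

```text
[-0.2034  0.5755  1.5279  0.0413  1.1622  1.5771] v [ 0.001 -0.002 -0.002  0.001  0.    -0.   ] sum-pi 0.124 p [577.5   5.2 189.2] tau [  0.  -43.7 -15.2   0.1   0.4  -0. ]
```

Request:
carry_out:
  steps:
    - [[0,0,0],4,0]
    - [[0,0,0],4,0]
    - [[0,0,0],4,0]
    - [[0,0,0],4,0]

```text
time: 25.2
position: [0.5772, 0.0049, 0.1887]
tool_rot: [0.727, -0.684, -0.056, 0.034]
ft_force: [1.1, -0.5, -0.2]
grip_width: 0.0872
```

```bash
python3 -c "from h import *
full();st()"
```

```text
[-0.1867  0.5806  1.519   0.0036  1.1728  1.3219] v [ 0.044  0.01  -0.016 -0.095  0.014 -0.633] sum-pi 0.1307 p [577.2   4.9 188.7] tau [ -0.2 -43.9 -15.2   0.1   0.4   0.4]
toolz [-0.1275  0.0274 -0.9915] [577.2   4.9 188.7] yaw -86.65 q [-0.19  0.58  1.52  0.    1.17  1.32] t 25.2 w 0.0872 [ 1.1 -0.5 -0.2]
```

Request:
carry_out:
  steps:
    - [[0,0,0.5],0,0]
    - [[0,0,1],0,0]
    - [[0,0,2],0,0]
    - [[0,0,3],0,0]
    - [[0,0,4],0,0]
    - [[0,0,5],0,0]
    - [[0,0,-5],0,0]
    - [[0,0,-4],0,0]
    - [[0,0,-3],0,0]
    - [[0,0,-2],0,0]

```text
time: 26.2
position: [0.5812, 0.004, 0.2187]
tool_rot: [0.723, -0.689, -0.047, 0.028]
ft_force: [0.1, 0.1, -0.3]
grip_width: 0.0869
```

Request:
carry_out:
  steps:
    - [[0,0,-1],0,0]
    - [[0,0,-0.5],0,0]
    - [[0,0,0],0,0]
    - [[0,0,0],0,0]

```text
time: 26.6
position: [0.581, 0.0037, 0.2034]
tool_rot: [0.722, -0.69, -0.048, 0.028]
ft_force: [0.6, -0.5, 0.8]
grip_width: 0.0869
```

```bash
python3 -c "from h import *
full();st()"
```

```text
[-0.1883  0.5592  1.5101  0.0056  1.1833  1.3348] v [ 0.    -0.006 -0.007 -0.     0.005  0.003] sum-pi 0.111 p [581.    3.7 203.4] tau [ -0.  -43.  -15.5   0.1   0.3  -0. ]
toolz [-0.1079  0.0258 -0.9938] [581.    3.7 203.4] yaw -87.5 q [-0.19  0.56  1.51  0.01  1.18  1.33] t 26.6 w 0.0869 [ 0.6 -0.5  0.8]
```

Gradual ascent plus abrupt reversal undoes the tilt (7.5° down to 6.4°), so I repeat the cycle.

Request:
carry_out:
  steps:
    - [[0,0,0.5],0,0]
    - [[0,0,1],0,0]
    - [[0,0,2],0,0]
    - [[0,0,4],0,0]
    - [[0,0,5],0,0]
    - [[0,0,-5],0,0]
    - [[0,0,-4],0,0]
    - [[0,0,-2],0,0]
    - [[0,0,-1],0,0]
    - [[0,0,-0.5],0,0]

```text
time: 27.6
position: [0.5884, 0.0028, 0.2237]
tool_rot: [0.722, -0.69, -0.035, 0.019]
ft_force: [0.3, -0.1, 0.1]
grip_width: 0.0864
```

Request:
carry_out:
  steps:
    - [[0,0,0.5],0,0]
    - [[0,0,1],0,0]
    - [[0,0,2],0,0]
    - [[0,0,4],0,0]
    - [[0,0,5],0,0]
    - [[0,0,-5],0,0]
    - [[0,0,-4],0,0]
    - [[0,0,-2],0,0]
    - [[0,0,-1],0,0]
    - [[0,0,-0.5],0,0]

```text
time: 28.6
position: [0.5975, 0.0015, 0.2482]
tool_rot: [0.723, -0.691, -0.019, 0.009]
ft_force: [-0.9, 0.2, -0.4]
grip_width: 0.0871
```

```bash
python3 -c "from h import *
full();st()"
```

```text
[-0.1871  0.5015  1.4717  0.0061  1.2093  1.3356] v [ 0.001  0.04   0.041 -0.001 -0.104 -0.002] sum-pi 0.0409 p [597.5   1.5 248.2] tau [ -0.  -42.3 -17.3   0.1   0.1  -0. ]
toolz [-0.0391  0.0132 -0.9991] [597.5   1.5 248.2] yaw -87.39 q [-0.19  0.5   1.47  0.01  1.21  1.34] t 28.6 w 0.0871 [-0.9  0.2 -0.4]
```

Request:
carry_out:
  steps:
    - [[0,0,0.5],0,0]
    - [[0,0,1],0,0]
    - [[0,0,2],0,0]
    - [[0,0,4],0,0]
    - [[0,0,-4],0,0]
    - [[0,0,-3],0,0]
    - [[0,0,-2],0,0]
    - [[0,0,-1],0,0]
    - [[0,0,-0.5],0,0]
    - [[0,0,0],0,0]

```text
time: 29.6
position: [0.6074, -0.0, 0.2392]
tool_rot: [0.723, -0.691, -0.004, -0.001]
ft_force: [-0.7, -0.3, 0.2]
grip_width: 0.0873
```

```bash
python3 -c "from h import *
full();st();c=fix(snap('wrist','w10.png'));tops(c,.065)
cv2.imwrite('pics/w10c.png',c['pixels'][:260,:,::-1])"
```

```text
[-0.1866  0.5114  1.4808  0.0064  1.1554  1.3352] v [ 0.    -0.015 -0.024  0.     0.005  0.   ] sum-pi 0.0059 p [607.4  -0.  239.2] tau [ -0.  -42.6 -17.3   0.1  -0.1  -0. ]
toolz [-0.0047  0.0068 -1.    ] [607.4  -0.  239.2] yaw -87.34 q [-0.19  0.51  1.48  0.01  1.16  1.34] t 29.6 w 0.0873 [-0.7 -0.3  0.2]
top px [202. 333.] rect [437.6  77.1] [13.9 58.1] 3.1 wick None
top px [345. 336.] rect [445.5 -89.4] [72.1 84.4] 3.1 wick [468.43055302 -85.41143667]
top px [212. 289.] rect [502.   63.9] [36.2 51.8] 3.0 wick None
top px [338. 285.] rect [513.  -73.1] [45.3 44.5] 5.1 wick None
top px [256. 164.] rect [638.6  22.3] [45.8 40.1] 2.8 wick [635.27656938  22.43095341]
top px [491. 166.] rect [ 644.8 -206.2] [102.6 107.6] 2.7 wick None
top px [171.  18.] rect [760.2  97.2] [22.2 22.8] 87.8 wick [759.79386367  96.37097403]
```

View pics/w10c.png

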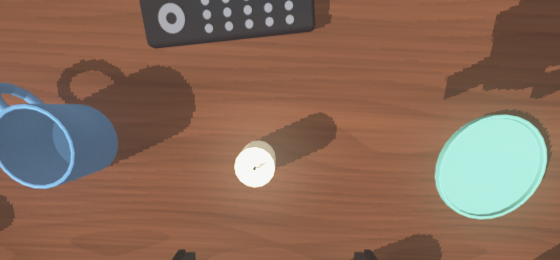

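Picture: small candle top centred at (255,167) with the wick at (256,166), so it is at (635.5,22.3). Remote (230,15), mug (55,140) and large dish (492,166) are all clear of the jaws.

Request:
carry_out:
  steps:
    - [[0.3,0.2,-0.7],0,0]
    - [[0.5,0.4,-1.5],0,0]
    - [[0.5,0.4,-1.8],0,0]
    - [[0.5,0.4,-1.8],0,0]
    - [[0.5,0.4,-1.8],0,0]
    - [[0.5,0.4,-1.8],0,0]
    - [[0,0,-1.5],0,0]
    - [[0,0,-1],0,0]
    - [[0,0,-0.5],0,0]
    - [[0,0,0],0,0]

```text
time: 30.65
position: [0.641, 0.0251, 0.1082]
tool_rot: [0.724, -0.69, -0.001, -0.004]
ft_force: [-0.4, 0.5, 0.5]
grip_width: 0.0868
```

```bash
python3 -c "from h import *
full();st();c=fix(snap('wrist','w11.png'));tops(c,.065)"
```

```text
[-0.1377  0.7156  1.4986  0.0084  0.9245  1.3809] v [ 0.003  0.002 -0.008  0.003 -0.003  0.001] sum-pi -0.0029 p [641.   25.1 108.2] tau [  0.  -47.6 -13.7   0.1  -0.1  -0. ]
toolz [ 0.0038  0.0062 -1.    ] [641.   25.1 108.2] yaw -87.3 q [-0.14  0.72  1.5   0.01  0.92  1.38] t 30.65 w 0.0868 [-0.4  0.5  0.5]
top px [278. 316.] rect [593.1  23.6] [ 31.3 234.1] 1.5 wick None
top px [285. 244.] rect [643.8  21.4] [43.1 56.3] 73.3 wick None
top px [150.  29.] rect [760.8  94.4] [21.1 21.3] 26.1 wick [760.40610085  93.34212603]
```

Request:
carry_out:
  steps:
    - [[-0.3,-0.1,-0.5],0,0]
    - [[-0.2,-0.1,-1],0,0]
    - [[0,0,-1.4],0,0]
    - [[0,0,-1.4],0,0]
    - [[0,0,-1.2],0,0]
    - [[0,0,-0.6],0,0]
    - [[0,0,0],0,0]

```text
time: 31.4
position: [0.6365, 0.0223, 0.0441]
tool_rot: [0.723, -0.691, 0.001, -0.005]
ft_force: [-0.2, 0.4, -0.5]
grip_width: 0.0872
```

```bash
python3 -c "from h import *
full();st()"
```

```text
[-0.1432  0.8037  1.5378  0.0094  0.7931  1.3748] v [ 0.     0.008  0.     0.001 -0.005 -0.   ] sum-pi -0.007 p [636.5  22.3  44.1] tau [ -0.1 -48.8 -11.4   0.1  -0.2   0. ]
toolz [ 0.0079  0.0056 -1.    ] [636.5  22.3  44.1] yaw -87.35 q [-0.14  0.8   1.54  0.01  0.79  1.37] t 31.4 w 0.0872 [-0.2  0.4 -0.5]
```

Well placed; grip and lift gently.

Request:
carry_out:
  squeeze: 8
  steps:
    - [[0,0,0],0,0.4]
    - [[0,0,0],0,0.65]
    - [[0,0,0],0,0.7]
    - [[0,0,0],0,0.7]
    - [[0,0,0],0,0.7]
    - [[0,0,0],0,0.7]
    - [[0,0,0],0,0.7]

```text
time: 32.1
position: [0.6381, 0.0222, 0.0458]
tool_rot: [0.723, -0.69, 0.002, -0.006]
ft_force: [-1.0, 0.1, -0.2]
grip_width: 0.0398
```

Request:
carry_out:
  steps:
    - [[0,0,0.5],0,0.7]
    - [[0,0,1],0,0.7]
    - [[0,0,1.5],0,0.7]
    - [[0,0,1.8],0,0.7]
    - [[0,0,2],0,0.7]
    - [[0,0,2],0,0.7]
    - [[-0.5,-0.5,2],0,0.7]
    - [[-1,-1,2],0,0.7]
    - [[-1.5,-1.5,1.5],0,0.7]
    - [[-2,-2,1],0,0.7]

```text
time: 33.1
position: [0.5884, -0.0267, 0.2134]
tool_rot: [0.725, -0.689, 0.006, -0.008]
ft_force: [-0.5, -1.3, -1.3]
grip_width: 0.0399
```

```bash
python3 -c "from h import *
full();st()"
```

```text
[-0.2391  0.5094  1.5714  0.01    1.043   1.2757] v [-0.424 -0.406  0.411 -0.001 -0.018 -0.424] sum-pi -0.0179 p [588.4 -26.7 213.4] tau [  3.  -40.4 -16.6   0.2  -0.    0.3]
toolz [ 0.0194  0.0042 -0.9998] [588.4 -26.7 213.4] yaw -87.08 q [-0.24  0.51  1.57  0.01  1.04  1.28] t 33.1 w 0.0399 [-0.5 -1.3 -1.3]
```

Request:
carry_out:
  steps:
    - [[-2,-2,0],0,0.7]
    - [[-2,-2.1,0],0,0.7]
    - [[-2,-2.1,0],0,0.7]
    - [[-2,-2.1,0],0,0.7]
    - [[-2,-2.1,0],0,0.7]
    - [[-2,-2.1,0],0,0.7]
    - [[-2,-2.1,0],0,0.7]
    - [[-1.5,-1.7,0],0,0.7]
    - [[-1,-1.3,0],0,0.7]
    - [[-0.5,-0.7,0],0,0.7]

```text
time: 34.1
position: [0.4119, -0.2174, 0.2306]
tool_rot: [0.725, -0.688, 0.018, -0.011]
ft_force: [0.6, 0.4, -0.8]
grip_width: 0.0399
```

```bash
python3 -c "from h import *
full();st();c=fix(snap('wrist','w12.png'));dishes(c)"
```

```text
[-0.74    0.3209  1.8615  0.0274  0.9235  0.7629] v [-0.203 -0.042  0.026  0.02   0.002 -0.206] sum-pi -0.0357 p [ 411.9 -217.4  230.6] tau [  0.5 -30.9 -14.4   0.1  -0.1   0.1]
toolz [ 0.0412 -0.0081 -0.9991] [ 411.9 -217.4  230.6] yaw -87.05 q [-0.74  0.32  1.86  0.03  0.92  0.76] t 34.1 w 0.0399 [ 0.6  0.4 -0.8]
dish px [305. 219.] ell [ 384.4 -257.8] [66.5 83.9] rect [ 385.4 -258.4] [80.4 66.7] 55.4
clipped [ 22. 163.]
clipped [311.  13.]
```

```bash
cat >> h.py <<'E'
from scipy.optimize import least_squares
def circ(c,p0,r,z=.012):
    for b in blobs(c,'green',300):
        P=np.array([onz(c,u,v,z)[:2] for u,v in b])*1000
        if np.linalg.norm(P.mean(0)-p0)>40: continue
        s=least_squares(lambda x:np.hypot(*(P-x).T)-r,p0,loss='cauchy',f_scale=.7); f=np.hypot(*(P-s.x).T)-r
        print('circle',s.x.round(1),'inliers',(abs(f)<1.5).sum(),len(f))
E
python3 -c "from h import *
c=fix(load('w12'));circ(c,np.array([380,-252.]),40)
for w,p,r in(('w10',[638,-243.],60),('w9',[380,-252.],40),('w6',[435,92.],50),('w8',[435,92.],50),('w1',[435,92.],50)): print(w);circ(fix(load(w)),np.array(p),r)
"
```

```text
circle [ 380.  -254.7] inliers 142 186
w10
circle [ 637.6 -242.4] inliers 237 303
w9
circle [ 376.9 -252.8] inliers 113 201
w6
circle [435.1  93. ] inliers 214 234
w8
circle [435.  94.] inliers 164 217
w1
circle [435.9  92.2] inliers 180 237
```

Request:
carry_out:
  steps:
    - [[-0.5,-0.5,0],0,0.7]
    - [[-0.9,-0.9,-0.5],0,0.7]
    - [[-0.9,-0.9,-1],0,0.7]
    - [[-0.6,-0.7,-1.5],0,0.7]
    - [[-0.3,-0.4,-1.5],0,0.7]
    - [[0,0,-1.5],0,0.7]
    - [[0,0,-1.5],0,0.7]
    - [[0,0,-1],0,0.7]
    - [[0,0,-0.5],0,0.7]
    - [[0,0,0],0,0.7]

```text
time: 35.15
position: [0.3829, -0.2524, 0.1416]
tool_rot: [0.728, -0.685, 0.023, -0.011]
ft_force: [-0.1, -0.2, -0.1]
grip_width: 0.0395
```

```bash
python3 -c "from h import *
full();st()"
```

```text
[-0.8445  0.4707  1.9737  0.0442  0.6541  0.632 ] v [ 0.006 -0.005 -0.007 -0.     0.002 -0.001] sum-pi -0.043 p [ 382.9 -252.4  141.6] tau [ -0.1 -32.9  -9.4   0.1  -0.2   0. ]
toolz [ 0.049  -0.0146 -0.9987] [ 382.9 -252.4  141.6] yaw -86.6 q [-0.84  0.47  1.97  0.04  0.65  0.63] t 35.15 w 0.0395 [-0.1 -0.2 -0.1]
```

Request:
carry_out:
  steps:
    - [[-0.1,0,-0.7],0,0.7]
    - [[-0.1,0,-1.4],0,0.7]
    - [[0,0,-1.6],0,0.7]
    - [[0,0,-1.6],0,0.7]
    - [[0,0,-1.4],0,0.7]
    - [[0,0,-0.8],0,0.7]
    - [[0,0,-0.3],0,0.7]

```text
time: 35.85
position: [0.3839, -0.255, 0.0634]
tool_rot: [0.728, -0.685, 0.029, -0.011]
ft_force: [0.4, 0.1, -0.8]
grip_width: 0.0399
```

```bash
python3 -c "from h import *
full();st()"
```

```text
[-0.8467  0.6382  2.024   0.0657  0.4251  0.6032] v [ 0.002  0.067  0.009  0.012 -0.086 -0.013] sum-pi -0.0543 p [ 383.9 -255.    63.4] tau [ -0.  -36.   -4.7   0.1  -0.2   0. ]
toolz [ 0.0567 -0.0233 -0.9981] [ 383.9 -255.    63.4] yaw -86.5 q [-0.85  0.64  2.02  0.07  0.43  0.6 ] t 35.85 w 0.0399 [ 0.4  0.1 -0.8]
```

Request:
carry_out:
  steps:
    - [[-0.2,0.1,-0.4],0,0.7]
    - [[-0.2,0.1,-0.3],0,0.7]
    - [[-0.1,0,-0.2],0,0.7]

```text
time: 36.15
position: [0.3793, -0.2534, 0.0546]
tool_rot: [0.728, -0.684, 0.03, -0.011]
ft_force: [0.4, 0.5, -0.2]
grip_width: 0.0398
```

Request:
carry_out:
  steps:
    - [[0,0,-0.2],0,0.7]

```text
time: 36.25
position: [0.3792, -0.2534, 0.0527]
tool_rot: [0.728, -0.684, 0.03, -0.011]
ft_force: [0.4, 0.5, -0.3]
grip_width: 0.0396
```

Request:
carry_out:
  steps:
    - [[-0.1,0,-0.2],0,0.7]

```text
time: 36.35
position: [0.3788, -0.2541, 0.0511]
tool_rot: [0.728, -0.684, 0.031, -0.011]
ft_force: [2.0, 0.2, 9.6]
grip_width: 0.0399
```

```bash
python3 -c "from h import *
full();st()"
```

```text
[-0.8544  0.6638  2.0441  0.0757  0.3744  0.5848] v [-0.021  0.025  0.019  0.03  -0.08  -0.036] sum-pi -0.0593 p [ 378.8 -254.1   51.1] tau [ -0.7 -31.7  -2.2  -0.2   0.2   0. ]
toolz [ 0.0604 -0.0272 -0.9978] [ 378.8 -254.1   51.1] yaw -86.5 q [-0.85  0.66  2.04  0.08  0.37  0.58] t 36.35 w 0.0399 [2.  0.2 9.6]
```

Request:
carry_out:
  steps:
    - [[0,0,0],0,0.3]
    - [[0,0,0],0,0]
    - [[0,0,0],0,0]
    - [[0,0,0],0,0]
    - [[0,0,0.5],0,0]
    - [[0,0,1.5],0,0]
    - [[0,0,2],0,0]
    - [[0,0,3],0,0]
    - [[0,0,4],0,0]
    - [[0,0,4],0,0]

```text
time: 37.35
position: [0.3754, -0.2509, 0.2026]
tool_rot: [0.728, -0.685, 0.024, -0.011]
ft_force: [0.7, -0.5, -0.5]
grip_width: 0.087
```

Request:
carry_out:
  steps:
    - [[0.5,1,3],0,0]
    - [[1,1.5,2],0,0]
    - [[1,2,1],0,0]
    - [[1,2.5,-1],0,0]
    - [[1,3,-2],0,0]
    - [[1,3,-4],0,0]
    - [[1,3,4],0,0]
    - [[1,3,3],0,0]
    - [[1,3,2],0,0]
    - [[1,3,0.5],0,0]

```text
time: 38.35
position: [0.4706, 0.0018, 0.2877]
tool_rot: [0.725, -0.688, 0.023, -0.006]
ft_force: [0.1, -1.5, -0.6]
grip_width: 0.0869
```

```bash
python3 -c "from h import *
full();st()
c=fix(snap('side','s13.png'));d=fix(snap('scene','sc13.png'))
cv2.imwrite('pics/c13.png',cv2.hconcat([cv2.resize(cv2.imread('pics/s13.png')[190:310,200:340],(400,343)),cv2.resize(cv2.imread('pics/sc13.png')[100:220,220:360],(400,343))]))"
```

```text
[-0.2258  0.2453  1.7778 -0.0158  1.0728  1.3003] v [ 0.745  0.096 -0.262 -0.039  0.226  0.757] sum-pi -0.0457 p [470.6   1.8 287.7] tau [ -2.4 -30.8 -15.9   0.1  -0.1  -0.5]
toolz [ 0.0415 -0.0238 -0.9989] [470.6   1.8 287.7] yaw -87.05 q [-0.23  0.25  1.78 -0.02  1.07  1.3 ] t 38.35 w 0.0869 [ 0.1 -1.5 -0.6]
```

View pics/c13.png

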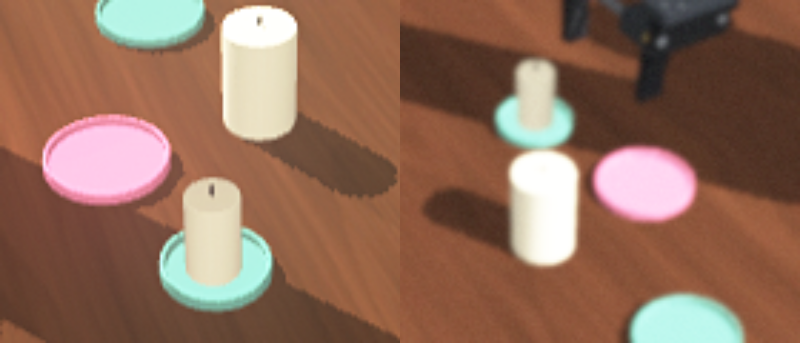

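Left crop: small candle stands at about (213,245), centred in the small dish; the right crop agrees. On to the medium candle.

Request:
carry_out:
  steps:
    - [[0.1,3,-1],0,0]
    - [[0.1,3,-2],0,0]
    - [[0.1,3,-4],0,0]
    - [[0.1,3,-5],0,0]
    - [[0.1,3,5],0,0]
    - [[0.1,3,4],0,0]
    - [[0.1,3,2],0,0]
    - [[0.1,3,0.5],0,0]
    - [[0.1,3,-0.5],0,0]
    - [[0.1,3,-1],0,0]

```text
time: 39.45
position: [0.475, 0.295, 0.2475]
tool_rot: [0.724, -0.69, 0.013, 0.012]
ft_force: [0.3, -0.0, -0.2]
grip_width: 0.0869
```

Request:
carry_out:
  steps:
    - [[0.1,2.5,-2],0,0]
    - [[0.1,2.2,-4],0,0]
    - [[0.1,2,4],0,0]
    - [[0,1.5,2],0,0]
    - [[0,1,1],0,0]
    - [[0,0.5,0.5],0,0]
    - [[0,0,0],0,0]

```text
time: 40.15
position: [0.4748, 0.3908, 0.245]
tool_rot: [0.724, -0.689, 0.009, 0.028]
ft_force: [-0.1, -0.7, 0.7]
grip_width: 0.0871
```

```bash
python3 -c "from h import *
full();st();c=fix(snap('wrist','w14.png'));tops(c,.08)"
```

```text
[ 0.5228  0.5346  1.4192 -0.0355  1.2367  2.0564] v [-0.011  0.003  0.016 -0.011  0.001 -0.006] sum-pi 0.0489 p [474.8 390.8 245. ] tau [  0.4 -44.2 -18.   -0.1   0.1   0. ]
toolz [-0.0254 -0.0534 -0.9983] [474.8 390.8 245. ] yaw -87.11 q [ 0.52  0.53  1.42 -0.04  1.24  2.06] t 40.15 w 0.0871 [-0.1 -0.7  0.7]
top px [325. 330.] rect [314.5 312.2] [ 84.1 108. ] 0.9 wick [337.62739893 314.82658285]
top px [339. 248.] rect [417.2 311.7] [91.9 89.4] 68.3 wick None
top px [496. 215.] rect [460.9 152. ] [88.3 82.1] 57.8 wick None
top px [232. 148.] rect [515.5 426.5] [54.9 56.7] 72.1 wick None
```

Request:
carry_out:
  steps:
    - [[0,0,0.5],0,0]
    - [[0,0,1],0,0]
    - [[0,0,2],0,0]
    - [[0,0,4],0,0]
    - [[0,0,5],0,0]
    - [[0,0,-5],0,0]
    - [[0,0,-4],0,0]
    - [[0,0,-3],0,0]
    - [[0,0,-1.5],0,0]
    - [[0,0,-0.5],0,0]

```text
time: 41.2
position: [0.4763, 0.3842, 0.2404]
tool_rot: [0.722, -0.692, 0.012, 0.024]
ft_force: [-0.3, -0.3, 0.7]
grip_width: 0.0872
```

Request:
carry_out:
  steps:
    - [[0,0,0],0,0]
    - [[0,0,0],0,0]

```text
time: 41.4
position: [0.4765, 0.3836, 0.2413]
tool_rot: [0.721, -0.692, 0.012, 0.024]
ft_force: [-0.7, 0.5, 0.6]
grip_width: 0.0874
```

```bash
python3 -c "from h import *
full();st();c=fix(snap('wrist','w15.png'));tops(c,.08);cv2.imwrite('pics/w15c.png',c['pixels'][:260,:,::-1])"
```

```text
[ 0.5123  0.5307  1.4382 -0.0384  1.2122  2.0555] v [-0.006 -0.01  -0.005 -0.001  0.006  0.   ] sum-pi 0.0394 p [476.5 383.6 241.3] tau [ -0.  -43.4 -17.2  -0.1   0.1   0. ]
toolz [-0.0165 -0.0505 -0.9986] [476.5 383.6 241.3] yaw -87.58 q [ 0.51  0.53  1.44 -0.04  1.21  2.06] t 41.4 w 0.0874 [-0.7  0.5  0.6]
top px [316. 351.] rect [299.5 318.4] [80.3 36.7] 89.8 wick None
top px [332. 276.] rect [399.4 309.4] [151.5 110.1] 1.9 wick [345.04683717 309.1506281 ]
top px [493. 217.] rect [461.1 151. ] [88.2 81.9] 57.0 wick None
top px [225. 152.] rect [518.2 426. ] [50.  63.3] 52.1 wick None
```

View pics/w15c.png

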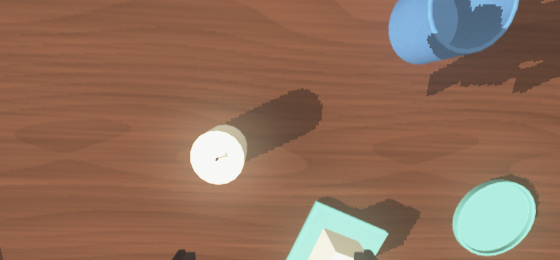

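Picture: medium candle top disc at (218,158); mug, square candle and medium dish are well clear. The tilt is now sideways, so I spin it onto the radial direction, where cycles correct it.

Request:
carry_out:
  steps:
    - [[0,0,0.5],-8.3,0]
    - [[0.2,0.2,1],-8.3,0]
    - [[0.4,0.4,2],-8.3,0]
    - [[0.4,0.4,4],-8.3,0]
    - [[0.4,0.4,5],0,0]
    - [[0.4,0.4,-5],0,0]
    - [[0.4,0.4,-4],0,0]
    - [[0.2,0.3,-3],0,0]
    - [[0,0,-1.5],0,0]
    - [[0,0,-0.5],0,0]

```text
time: 42.45
position: [0.5078, 0.4131, 0.2462]
tool_rot: [-0.484, 0.875, -0.004, -0.009]
ft_force: [-0.3, 0.9, 0.3]
grip_width: 0.0875
```

Request:
carry_out:
  steps:
    - [[0,0,0],0,0]

```text
time: 42.55
position: [0.5078, 0.4131, 0.2463]
tool_rot: [-0.484, 0.875, -0.004, -0.009]
ft_force: [0.4, -0.0, 1.0]
grip_width: 0.0868
```

```bash
python3 -c "from h import *
c=fix(load('w15'));print(onz(c,218,158,.08))
full();st();c=fix(snap('wrist','w16.png'));tops(c,.08)"
```

```text
[0.51286145 0.4291149  0.08      ]
[ 0.5161  0.5742  1.3366 -0.0084  1.2488  2.6498] v [-0.    -0.01  -0.016 -0.001  0.005 -0.001] sum-pi 0.018 p [507.8 413.1 246.3] tau [ -0.  -46.2 -18.2  -0.1  -0.1   0. ]
toolz [-0.0117 -0.0158 -0.9998] [507.8 413.1 246.3] yaw -122.1 q [ 0.52  0.57  1.34 -0.01  1.25  2.65] t 42.55 w 0.0868 [ 0.4 -0.   1. ]
top px [410. 211.] rect [418.4 306.5] [91.5 94.9] 68.5 wick [430.93444611 259.41724916]
top px [255. 196.] rect [519.1 426.4] [49.2 62.5] 57.8 wick None
```

Request:
carry_out:
  steps:
    - [[0,0.1,-0.7],0,0]
    - [[0.1,0.3,-1.5],0,0]
    - [[0.1,0.3,-1.8],0,0]
    - [[0.1,0.3,-1.8],0,0]
    - [[0.1,0.3,-1.8],0,0]
    - [[0.1,0.3,-1.8],0,0]
    - [[0,0,-1.5],0,0]
    - [[0,0,-1],0,0]
    - [[0,0,-0.5],0,0]
    - [[0,0,0],0,0]

```text
time: 43.6
position: [0.5161, 0.4328, 0.1201]
tool_rot: [-0.484, 0.875, -0.004, -0.002]
ft_force: [0.7, 0.8, 0.6]
grip_width: 0.0868
```

```bash
python3 -c "from h import *
full();st()"
```

```text
[ 0.5354  0.7379  1.3967 -0.0087  1.0105  2.671 ] v [ 0.    -0.002 -0.006 -0.001 -0.003  0.001] sum-pi 0.0035 p [516.1 432.8 120.1] tau [ -0.  -49.9 -15.1  -0.1  -0.1   0. ]
toolz [ 8.0e-04 -8.1e-03 -1.0e+00] [516.1 432.8 120.1] yaw -122.09 q [ 0.54  0.74  1.4  -0.01  1.01  2.67] t 43.6 w 0.0868 [0.7 0.8 0.6]
```

Request:
carry_out:
  steps:
    - [[-0.2,-0.2,-0.7],0,0]
    - [[-0.1,-0.2,-1.4],0,0]
    - [[0,0,-1.5],0,0]
    - [[0,0,-1.5],0,0]
    - [[0,0,-1.2],0,0]
    - [[0,0,-0.6],0,0]
    - [[0,0,0],0,0]

```text
time: 44.3
position: [0.5134, 0.4285, 0.0462]
tool_rot: [-0.484, 0.875, -0.004, -0.0]
ft_force: [-0.7, 0.9, 0.7]
grip_width: 0.0866
```

```bash
python3 -c "from h import *
full();st()"
```

```text
[ 0.532   0.8326  1.441  -0.0097  0.869   2.6695] v [ 0.001  0.007 -0.003 -0.001 -0.004  0.001] sum-pi 0.001 p [513.4 428.5  46.2] tau [ -0.1 -51.1 -12.7  -0.1  -0.1   0. ]
toolz [ 0.0029 -0.0069 -1.    ] [513.4 428.5  46.2] yaw -122.11 q [ 0.53  0.83  1.44 -0.01  0.87  2.67] t 44.3 w 0.0866 [-0.7  0.9  0.7]
```

Request:
carry_out:
  squeeze: 12
  steps:
    - [[0,0,0.1],0,0.4]
    - [[0,0,0],0,0.6]
    - [[0,0,0],0,0.6]
    - [[0,0,0],0,0.6]
    - [[0,0,0],0,0.6]
    - [[0,0,0],0,0.6]

```text
time: 44.9
position: [0.5147, 0.4294, 0.0493]
tool_rot: [-0.484, 0.875, -0.004, 0.002]
ft_force: [-1.0, 0.1, -1.3]
grip_width: 0.049
```

Request:
carry_out:
  steps:
    - [[0,0,0.5],0,0.6]
    - [[0,0,1],0,0.6]
    - [[0,0,1.5],0,0.6]
    - [[0,0,1.8],0,0.6]
    - [[0,0,2],0,0.6]
    - [[0,0,2],0,0.6]
    - [[0,-0.5,2],0,0.6]
    - [[-0.2,-1,1.8],0,0.6]
    - [[-0.4,-1.8,1],0,0.6]
    - [[-0.5,-2.4,0.5],0,0.6]

```text
time: 45.9
position: [0.5038, 0.3739, 0.2052]
tool_rot: [-0.486, 0.874, -0.003, 0.006]
ft_force: [-0.5, -0.6, -0.4]
grip_width: 0.0492
```

Request:
carry_out:
  steps:
    - [[-0.7,-3,0],0,0.6]
    - [[-0.7,-3,0],0,0.6]
    - [[-0.7,-3,0],0,0.6]
    - [[-0.7,-3,0],0,0.6]
    - [[-0.7,-3,0],0,0.6]
    - [[-0.7,-3,0],0,0.6]
    - [[-0.7,-3,0],0,0.6]
    - [[-0.5,-2,0],0,0.6]
    - [[-0.2,-1.2,0],0,0.6]
    - [[0,-0.5,0],0,0.6]

```text
time: 46.9
position: [0.4464, 0.1173, 0.2218]
tool_rot: [-0.486, 0.874, -0.007, 0.018]
ft_force: [0.0, 1.3, -1.1]
grip_width: 0.0496
```

```bash
python3 -c "from h import *
full();st();c=fix(snap('wrist','w17.png'));circ(c,np.array([435,93.]),50)"
```

```text
[0.0114 0.3306 1.8798 0.0056 0.8934 2.1348] v [-0.123 -0.042  0.025  0.013 -0.006 -0.121] sum-pi -0.0378 p [446.4 117.3 221.8] tau [  0.1 -31.2 -14.1  -0.1  -0.2   0. ]
toolz [ 0.0377  0.0048 -0.9993] [446.4 117.3 221.8] yaw -121.84 q [0.01 0.33 1.88 0.01 0.89 2.13] t 46.9 w 0.0496 [ 0.   1.3 -1.1]
circle [435.9  91.8] inliers 165 251
```

Request:
carry_out:
  steps:
    - [[-0.2,-0.5,-0.5],0,0.6]
    - [[-0.2,-0.6,-1],0,0.6]
    - [[-0.2,-0.6,-1.5],0,0.6]
    - [[-0.2,-0.5,-1.8],0,0.6]
    - [[-0.2,-0.3,-1.8],0,0.6]
    - [[-0.1,0,-1.8],0,0.6]
    - [[-0.1,0,-1.8],0,0.6]
    - [[0,0,-1.5],0,0.6]
    - [[0,0,-1],0,0.6]
    - [[0,0,-0.4],0,0.6]

```text
time: 47.95
position: [0.4387, 0.0955, 0.0881]
tool_rot: [-0.49, 0.872, -0.01, 0.023]
ft_force: [-1.3, 0.4, -1.4]
grip_width: 0.0493
```

```bash
python3 -c "from h import *
full();st()"
```

```text
[-0.0405  0.5774  2.0349  0.0169  0.4793  2.0624] v [ 0.01   0.096  0.017  0.006 -0.12  -0.004] sum-pi -0.05 p [438.7  95.5  88.1] tau [ -0.1 -34.9  -6.    0.   -0.3   0. ]
toolz [ 0.0503  0.0058 -0.9987] [438.7  95.5  88.1] yaw -121.3 q [-0.04  0.58  2.03  0.02  0.48  2.06] t 47.95 w 0.0493 [-1.3  0.4 -1.4]
```

Request:
carry_out:
  steps:
    - [[-0.2,-0.1,-1],0,0.6]
    - [[-0.1,-0.1,-1],0,0.6]
    - [[-0.1,0,-0.6],0,0.6]
    - [[0,0,-0.3],0,0.6]

```text
time: 48.35
position: [0.4365, 0.0949, 0.0582]
tool_rot: [-0.491, 0.871, -0.011, 0.025]
ft_force: [-0.4, -0.6, -1.7]
grip_width: 0.0494
```

Request:
carry_out:
  steps:
    - [[0,0,-0.2],0,0.6]

```text
time: 48.45
position: [0.4368, 0.0951, 0.0561]
tool_rot: [-0.491, 0.871, -0.011, 0.025]
ft_force: [-0.4, 0.1, -0.5]
grip_width: 0.049
```

```bash
python3 -c "from h import *
full();st()"
```

```text
[-0.042   0.6495  2.0571  0.0221  0.3813  2.0518] v [ 0.004  0.048  0.005  0.005 -0.055 -0.002] sum-pi -0.0537 p [436.8  95.1  56.1] tau [ -0.  -35.8  -3.7   0.   -0.3   0. ]
toolz [ 0.0541  0.006  -0.9985] [436.8  95.1  56.1] yaw -121.09 q [-0.04  0.65  2.06  0.02  0.38  2.05] t 48.45 w 0.049 [-0.4  0.1 -0.5]
```

Request:
carry_out:
  steps:
    - [[-0.1,-0.2,-0.1],0,0.6]

```text
time: 48.55
position: [0.4362, 0.0932, 0.0552]
tool_rot: [-0.492, 0.87, -0.011, 0.025]
ft_force: [-0.4, -0.1, -0.8]
grip_width: 0.0492
```

Request:
carry_out:
  steps:
    - [[0,0,-0.2],0,0.6]

```text
time: 48.65
position: [0.4369, 0.093, 0.054]
tool_rot: [-0.492, 0.87, -0.012, 0.026]
ft_force: [-1.1, -2.1, 13.3]
grip_width: 0.0495
```

Request:
carry_out:
  steps:
    - [[0,0,-0.2],0,0.6]

```text
time: 48.75
position: [0.4375, 0.0927, 0.0532]
tool_rot: [-0.492, 0.87, -0.012, 0.027]
ft_force: [-2.3, -0.6, 15.0]
grip_width: 0.0494
```

Request:
carry_out:
  steps:
    - [[0,0,0],0,0.3]
    - [[0,0,0],0,0]
    - [[0,0,0],0,0]
    - [[0,0,0],0,0]
    - [[0,0,0.5],0,0]
    - [[0,0,1.5],0,0]
    - [[0,0,2.5],0,0]
    - [[0,0,4],0,0]
    - [[0,0,5],0,0]
    - [[0,0,5],0,0]

```text
time: 49.75
position: [0.4324, 0.0924, 0.2399]
tool_rot: [-0.491, 0.871, -0.008, 0.02]
ft_force: [1.4, -0.5, 0.3]
grip_width: 0.087
```

Request:
carry_out:
  steps:
    - [[0.2,-0.5,4],0,0]
    - [[0.2,-1,1],0,0]
    - [[0.2,-1.5,-1],0,0]
    - [[0.2,-1.5,-2],0,0]
    - [[0.2,-2,-4],0,0]
    - [[0.2,-2,4],0,0]
    - [[0.2,-2,3],0,0]
    - [[0.2,-2,1.5],0,0]
    - [[0.2,-1.5,0.5],0,0]
    - [[0,-1,0],0,0]

```text
time: 50.75
position: [0.4487, -0.0603, 0.3138]
tool_rot: [-0.493, 0.869, -0.005, 0.021]
ft_force: [-1.0, -0.9, 0.5]
grip_width: 0.0872
```

Request:
carry_out:
  steps:
    - [[0,-0.5,-0.5],0,0]
    - [[0,0,0],0,0]

```text
time: 50.95
position: [0.4478, -0.066, 0.308]
tool_rot: [-0.493, 0.87, -0.005, 0.02]
ft_force: [0.4, 0.2, 0.4]
grip_width: 0.0871
```

```bash
python3 -c "from h import *
full();st();c=fix(snap('wrist','w18.png'));tops(c,.09)"
```

```text
[-0.4116  0.1939  1.7842  0.0299  1.1319  1.687 ] v [ 0.003 -0.011  0.003  0.009  0.006  0.002] sum-pi -0.0316 p [447.8 -66.  308. ] tau [ -0.4 -27.8 -18.1   0.1  -0.3  -0. ]
toolz [ 0.0399  0.0121 -0.9991] [447.8 -66.  308. ] yaw -120.92 q [-0.41  0.19  1.78  0.03  1.13  1.69] t 50.95 w 0.0871 [0.4 0.2 0.4]
top px [189. 242.] rect [452.7  59.3] [93.7 84.4] 61.6 wick None
top px [345. 226.] rect [ 375.5 -108.9] [75.2 76.3] 19.3 wick None
top px [292. 154.] rect [477.2 -93.7] [59.7 68.7] 53.3 wick None
top px [434. 152.] rect [ 400.8 -228.8] [76.3 67.4] 11.6 wick [ 384.6332608  -247.97058618]
top px [22. 28.] rect [728.5  74.6] [21.9 20.9] 58.8 wick [726.82002217  73.52329802]
```

View pics/w18.png

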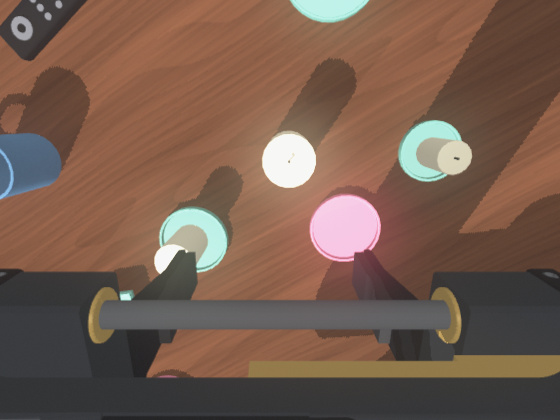

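Picture w18: large candle top disc at (289,160) near its own (pink, ignored) neighbour at (345,228). Medium candle stands in its dish at (194,240), small candle in its dish at (432,152).

Request:
carry_out:
  steps:
    - [[0.2,-0.2,-1],0,0]
    - [[0.3,-0.3,-2],0,0]
    - [[0.3,-0.3,-4],0,0]
    - [[0.3,-0.3,-5],0,0]
    - [[0.3,-0.3,5],0,0]
    - [[0,0,2],0,0]
    - [[0,0,1],0,0]
    - [[0,0,0.5],0,0]
    - [[0,0,0],0,0]

```text
time: 51.9
position: [0.4564, -0.0729, 0.2404]
tool_rot: [-0.495, 0.868, 0.021, 0.003]
ft_force: [0.3, -0.1, -0.2]
grip_width: 0.0866
```

```bash
python3 -c "from h import *
c=fix(load('w18'));print(onz(c,289,160,.09));print('large dish');circ(c,np.array([638,-243.]),60)
full();st();c=fix(snap('wrist','w19.png'));tops(c,.09)"
```

```text
[ 0.47416479 -0.09206504  0.09      ]
large dish
[-0.4194  0.3242  1.8184  0.0338  1.0289  1.6675] v [ 0.006 -0.012  0.008 -0.001 -0.011 -0.001] sum-pi 0.0299 p [456.4 -72.9 240.4] tau [ -0.1 -30.7 -14.9   0.1   0.1  -0. ]
toolz [-0.0153  0.0385 -0.9991] [456.4 -72.9 240.4] yaw -120.62 q [-0.42  0.32  1.82  0.03  1.03  1.67] t 51.9 w 0.0866 [ 0.3 -0.1 -0.2]
top px [173. 255.] rect [460.9  54.9] [102.8  79.3] 70.4 wick None
top px [354. 240.] rect [ 385.2 -110.8] [70.9 73.7] 18.6 wick None
top px [291. 161.] rect [478.6 -94.2] [59.7 71.5] 59.3 wick None
top px [461. 157.] rect [ 409.9 -232. ] [81.6 63.5] 64.0 wick [ 387.42928135 -246.83696362]
```

Request:
carry_out:
  steps:
    - [[0.2,-0.2,-0.6],0,0]
    - [[0.4,-0.4,-1.2],0,0]
    - [[0.4,-0.4,-1.7],0,0]
    - [[0.4,-0.4,-1.8],0,0]
    - [[0.3,-0.3,-1.8],0,0]
    - [[0,0,-1.5],0,0]
    - [[0,0,-1],0,0]
    - [[0,0,-0.5],0,0]
    - [[0,0,0],0,0]

```text
time: 52.85
position: [0.4744, -0.092, 0.1362]
tool_rot: [-0.495, 0.869, 0.015, 0.007]
ft_force: [0.4, 0.6, -0.5]
grip_width: 0.0869
```

```bash
python3 -c "from h import *
full();st()"
```

```text
[-0.4404  0.5188  1.8778  0.0408  0.7625  1.6351] v [-0.001 -0.    -0.002 -0.    -0.003 -0.001] sum-pi 0.0176 p [474.4 -92.  136.2] tau [ -0.1 -35.6 -10.1   0.1  -0.1  -0. ]
toolz [-0.0035  0.0328 -0.9995] [474.4 -92.  136.2] yaw -120.64 q [-0.44  0.52  1.88  0.04  0.76  1.64] t 52.85 w 0.0869 [ 0.4  0.6 -0.5]
```

Request:
carry_out:
  steps:
    - [[0,0,-0.8],0,0]
    - [[0,0,-1.4],0,0]
    - [[-0.1,0,-1.6],0,0]
    - [[0,0,-1.6],0,0]
    - [[0,0,-1.4],0,0]
    - [[0,0,-0.7],0,0]
    - [[0,0,-0.2],0,0]

```text
time: 53.55
position: [0.4769, -0.0934, 0.0588]
tool_rot: [-0.496, 0.868, 0.01, 0.01]
ft_force: [-0.2, 0.2, -0.4]
grip_width: 0.0873
```

```bash
python3 -c "from h import *
full();st()"
```

```text
[-0.4408  0.6687  1.9214  0.0532  0.5572  1.6184] v [-0.001  0.036  0.004  0.004 -0.053 -0.004] sum-pi 0.0057 p [476.9 -93.4  58.8] tau [ -0.  -38.2  -6.1   0.1  -0.1  -0. ]
toolz [ 0.0075  0.0276 -0.9996] [476.9 -93.4  58.8] yaw -120.58 q [-0.44  0.67  1.92  0.05  0.56  1.62] t 53.55 w 0.0873 [-0.2  0.2 -0.4]
```

Request:
carry_out:
  squeeze: 15
  steps:
    - [[-0.3,0.2,0],0,0]
    - [[0,0,0],0,0.25]
    - [[0,0,0],0,0.45]
    - [[0,0,0],0,0.5]
    - [[0,0,0],0,0.5]
    - [[0,0,0],0,0.5]

```text
time: 54.15
position: [0.475, -0.0918, 0.0609]
tool_rot: [-0.496, 0.868, 0.008, 0.011]
ft_force: [0.4, -0.0, -1.6]
grip_width: 0.06
```

Request:
carry_out:
  steps:
    - [[0,0,0.5],0,0.5]
    - [[0,0,1],0,0.5]
    - [[0,0,1.5],0,0.5]
    - [[0,0,1.8],0,0.5]
    - [[0,0,2],0,0.5]
    - [[0,0,2],0,0.5]
    - [[0.3,-0.2,2],0,0.5]
    - [[0.7,-0.5,1.5],0,0.5]
    - [[1.2,-1,1],0,0.5]
    - [[1.5,-1.2,0.5],0,0.5]

```text
time: 55.15
position: [0.506, -0.117, 0.2078]
tool_rot: [-0.496, 0.868, 0.012, 0.009]
ft_force: [0.0, -0.5, -3.1]
grip_width: 0.0597
```

```bash
python3 -c "from h import *
full();st();c=fix(snap('wrist','w20.png'));circ(c,np.array([638,-243.]),60)"
```

```text
[-0.4585  0.4388  1.732   0.0342  0.982   1.6252] v [-0.083  0.118 -0.472 -0.008  0.354 -0.07 ] sum-pi 0.0112 p [ 506.  -117.   207.8] tau [  0.4 -39.  -14.    0.1  -0.1   0. ]
toolz [ 0.0028  0.0303 -0.9995] [ 506.  -117.   207.8] yaw -120.5 q [-0.46  0.44  1.73  0.03  0.98  1.63] t 55.15 w 0.0597 [ 0.  -0.5 -3.1]
circle [ 637.9 -245.3] inliers 186 319
```

Request:
carry_out:
  steps:
    - [[1.7,-1.6,0],0,0.5]
    - [[1.8,-1.7,0],0,0.5]
    - [[1.8,-1.7,0],0,0.5]
    - [[1.5,-1.5,0],0,0.5]
    - [[1,-1,0],0,0.5]
    - [[0.6,-0.6,0],0,0.5]
    - [[0.2,-0.2,0],0,0.5]

```text
time: 55.9
position: [0.5933, -0.202, 0.2091]
tool_rot: [-0.496, 0.868, 0.013, 0.009]
ft_force: [-0.1, -0.5, -2.0]
grip_width: 0.059
```

```bash
python3 -c "from h import *
full();st();c=fix(snap('wrist','w21.png'));circ(c,np.array([638,-243.]),60)"
```

```text
[-0.5191  0.5728  1.4574  0.0311  1.1252  1.5711] v [-0.012  0.031 -0.047  0.003  0.052 -0.01 ] sum-pi 0.0137 p [ 593.3 -202.   209.1] tau [ -0.1 -46.3 -17.6   0.1  -0.1  -0. ]
toolz [ 0.0022  0.031  -0.9995] [ 593.3 -202.   209.1] yaw -120.55 q [-0.52  0.57  1.46  0.03  1.13  1.57] t 55.9 w 0.059 [-0.1 -0.5 -2. ]
circle [ 636.1 -243.9] inliers 233 336
```

Request:
carry_out:
  steps:
    - [[0.5,-0.5,-0.3],0,0.5]
    - [[1,-0.9,-0.8],0,0.5]
    - [[1,-0.9,-1.3],0,0.5]
    - [[0.9,-0.9,-1.7],0,0.5]
    - [[0.6,-0.6,-1.9],0,0.5]
    - [[0.3,-0.3,-1.9],0,0.5]
    - [[0,0,-1.8],0,0.5]
    - [[0,0,-1.4],0,0.5]
    - [[0,0,-0.8],0,0.5]
    - [[0,0,-0.3],0,0.5]

```text
time: 56.95
position: [0.6391, -0.2448, 0.0781]
tool_rot: [-0.497, 0.868, 0.013, 0.008]
ft_force: [-0.3, -0.5, -2.3]
grip_width: 0.0595
```

```bash
python3 -c "from h import *
full();st()"
```

```text
[-0.5404  0.807   1.3801  0.0337  0.97    1.5424] v [ 0.     0.047  0.007  0.001 -0.053 -0.   ] sum-pi 0.0155 p [ 639.1 -244.8   78.1] tau [ -0.1 -53.4 -14.8   0.1  -0.   -0. ]
toolz [ 0.0012  0.0316 -0.9995] [ 639.1 -244.8   78.1] yaw -120.45 q [-0.54  0.81  1.38  0.03  0.97  1.54] t 56.95 w 0.0595 [-0.3 -0.5 -2.3]
```

Request:
carry_out:
  steps:
    - [[-0.1,0,-0.5],0,0.5]
    - [[0,0.1,-0.4],0,0.5]
    - [[0,0,-0.2],0,0.5]

```text
time: 57.25
position: [0.6389, -0.244, 0.0674]
tool_rot: [-0.497, 0.868, 0.012, 0.009]
ft_force: [-0.4, 1.1, -2.2]
grip_width: 0.0592
```

Request:
carry_out:
  steps:
    - [[0,0,-0.1],0,0.5]

```text
time: 57.35
position: [0.639, -0.2441, 0.0672]
tool_rot: [-0.497, 0.868, 0.012, 0.009]
ft_force: [-1.7, 1.2, 3.0]
grip_width: 0.0596
```

Request:
carry_out:
  steps:
    - [[0,0,-0.15],0,0.5]

```text
time: 57.45
position: [0.639, -0.244, 0.0671]
tool_rot: [-0.497, 0.868, 0.012, 0.009]
ft_force: [-3.9, 0.5, 6.8]
grip_width: 0.0592
```

Gentle contact made (about 7 N). Release, rise and move aside.

Request:
carry_out:
  steps:
    - [[0,0,0],0,0.4]
    - [[0,0,0],0,0.25]
    - [[0,0,0],0,0]
    - [[0,0,0],0,0]
    - [[0,0,0],0,0]
    - [[0,0,0.5],0,0]
    - [[0,0,1.5],0,0]
    - [[0,0,2.5],0,0]
    - [[0,0,3.5],0,0]
    - [[0,0,4],0,0]

```text
time: 58.45
position: [0.6373, -0.2431, 0.1891]
tool_rot: [-0.497, 0.868, 0.015, 0.008]
ft_force: [0.0, -0.3, -1.0]
grip_width: 0.0872
```

Request:
carry_out:
  steps:
    - [[-1,0,4],0,0]
    - [[-2,0,4],0,0]
    - [[-2,0,3],0,0]
    - [[-2,0,2],0,0]
    - [[-1,0,1],0,0]
    - [[-0.5,0,0],0,0]
    - [[0,0,0],0,0]

```text
time: 59.15
position: [0.5523, -0.2442, 0.3502]
tool_rot: [-0.497, 0.868, 0.004, 0.013]
ft_force: [0.7, 1.0, -0.4]
grip_width: 0.0867
```

```bash
python3 -c "from h import *
full();c=fix(snap('wrist','w22.png'));circ(c,np.array([638,-243.]),60);tops(c,.095)
s=fix(snap('side','s22.png'));snap('scene','sc22.png')
a=cv2.resize(cv2.imread('pics/s22.png')[90:330,180:440],(400,369));b=cv2.resize(cv2.imread('pics/sc22.png')[100:340,150:410],(400,369));cv2.imwrite('pics/c22.png',cv2.hconcat([a,b]))"
```

```text
[-0.6142  0.395   1.3585  0.0278  1.3833  1.4816] v [ 0.001 -0.005 -0.012  0.009 -0.005  0.003] sum-pi -0.0048 p [ 552.3 -244.2  350.2] tau [ -0.1 -41.8 -20.7   0.1  -0.1  -0. ]
top px [275. 316.] rect [ 394.7 -137.9] [503.9  75.5] 61.0 wick None
top px [339. 259.] rect [ 422.1 -255.3] [63.4 81.6] 50.0 wick None
top px [261. 108.] rect [ 641.9 -260.6] [106.4 127.1] 57.7 wick None
```

View pics/c22.png

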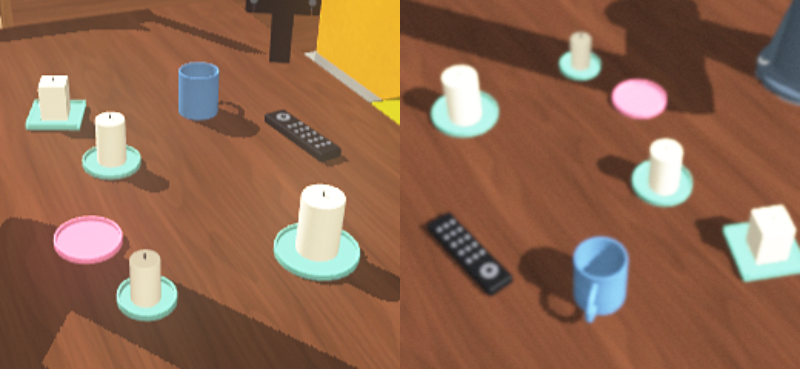

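Both crops show all four candles upright in their own dishes, with the mug, remote and pink dish where they were. One numeric centring check in the side view, comparing wick and dish in the same camera:

```bash
python3 -c "from h import *
s=fix(load('s22'));s0=fix(load('side0'))
for n,uv,h,p,r in(('large',(322,197),.095,(637,-244),60),('medium',(110,119),.085,(435,93),50),('small',(145,258),.07,(379,-253),40)):
    u=180+uv[0]*.65;v=90+uv[1]*.65
    w=s['pixels'][int(v)-8:int(v)+9,int(u)-7:int(u)+8].astype(int).sum(2); ys,xs=np.nonzero(w<330)
    bu,bv=xs.mean()+int(u)-7, ys.max()+int(v)-8
    print(n,len(xs),(onz(s,bu,bv,h)*1000).round(1),'dish now:');circ(s,np.array(p,float),r);print(' dish at start:');circ(s0,np.array(p,float),r)
print('mug/remote diff px:')
a=s['pixels'].astype(int);b=s0['pixels'].astype(int)
print(np.abs(a-b)[125:172,290:330].mean().round(2),np.abs(a-b)[160:195,350:402].mean().round(2))
"
```

```text
large 4 [ 642.2 -240.1   95. ] dish now:
circle [ 630.4 -252. ] inliers 66 166
 dish at start:
circle [ 633.8 -246.2] inliers 63 136
medium 25 [438.3 102.   85. ] dish now:
circle [431.5  82.6] inliers 36 106
 dish at start:
circle [432.4  88.5] inliers 31 90
small 25 [ 383.1 -253.    70. ] dish now:
circle [ 376.1 -261.2] inliers 49 130
 dish at start:
circle [ 376.3 -261.4] inliers 38 101
mug/remote diff px:
2.23 2.9
```

```bash
python3 -c "from h import *
c=fix(load('w22'));h=cv2.cvtColor(c['pixels'],cv2.COLOR_RGB2HSV)
m=cv2.inRange(h,(70,15,80),(95,255,255));m[250:]=0
cs,_=cv2.findContours(m,0,1);b=max(cs,key=cv2.contourArea)[:,0].astype(float)
P=np.array([onz(c,u,v,.012)[:2] for u,v in b])*1000
s=least_squares(lambda x:np.hypot(*(P-x).T)-60,[637,-244],loss='cauchy',f_scale=.7);print('dish',s.x,(abs(np.hypot(*(P-s.x).T)-60)<1.5).sum(),len(P),b.min(0),b.max(0))
x0,y0=b.min(0).astype(int);x1,y1=b.max(0).astype(int)
k=np.zeros_like(m);k[y0:y1,x0:x1]=((h[...,0]<45)&(h[...,1]<40)&(h[...,2]>200))[y0:y1,x0:x1]*255
k=cv2.morphologyEx(k,cv2.MORPH_OPEN,np.ones((5,5)));cs,_=cv2.findContours(k,0,1);b=max(cs,key=cv2.contourArea)[:,0].astype(float)
P=np.array([onz(c,u,v,.095)[:2] for u,v in b])*1000
s=least_squares(lambda x:np.hypot(*(P-x).T)-30,P.mean(0),loss='cauchy',f_scale=.7);print('top',s.x,(abs(np.hypot(*(P-s.x).T)-30)<1.5).sum(),len(P))
cv2.imwrite('pics/w22c.png',cv2.resize(c['pixels'][:260,120:460,::-1],None,fx=2,fy=2))"
```

```text
dish [ 635.99708492 -243.59503461] 150 260 [211.  74.] [293. 160.]
top [ 638.47455767 -241.84222321] 140 147
```

View pics/w22c.png

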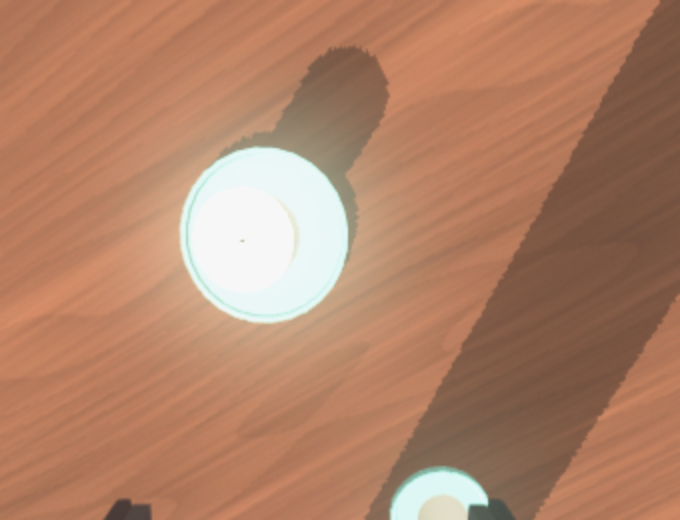

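The large candle's top is within 3 mm of its dish centre. Handing in.

```bash
python3 -c "from h import *
print(robot.hand_in())"
```

```text
the job is handed in; nothing more can be done
None
```

All four candles stand upright in their own dishes, placed in the order square, small, medium, large, and the job is handed in. It took about 59 s on the robot clock. The final side and scene pictures show each candle in its dish, the gripper well clear, and the mug, remote and pink dish unmoved.

| Candle | Centring check | Contact force when set down |
|---|---|---|
| Square | wrist camera: about 2 mm off centre, sides in line within about 0.5° | about 9 N |
| Small | by eye only, looks centred; about 2 mm estimated from the gripper's position | about 10 N |
| Medium | by eye only, looks centred; about 2 mm estimated from the gripper's position | about 15 N |
| Large | wrist camera: about 3 mm off centre | about 7 N |

**Checks that disagreed or failed:**
- My first two-view azimuth estimates for the small and large candles were several cm wrong. I replaced them with wrist-camera fixes before reaching for them.
- The last side-camera check gave offsets of 10–20 mm for the round candles. The candles hid much of each dish and few points fitted, so I discarded it. For the small and medium candles nothing else numeric replaced it.
- The tool kept tilting during moves, up to about 8° while empty and about 5° while placing. The first grip on the square candle came out off-centre, so I opened and regripped before lifting. I corrected the tilt with up-and-down cycles, and the candles stood flat once released.

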